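# Slide the drained cheeses off their tray into the crate

## Task

Pick up the small tray by its arched handle with the three cheeses on it, keep it level on the way to the deep grey crate, and tip it low over the crate so that all three cheeses slide gently off the open end into it, without the gripper touching the cheeses. Then set the empty tray upright on the low wire rack, centred and lined up lengthwise with it, and let go. Leave the crate where it stands and do not disturb the other things on the table.

Things in the scene. Friction and masses are not known exactly. Their poses are not given: they have to be found in the camera images.
- tray: Aluminium tray, 200 mm long (its x), 110 mm wide (its y), about 0.3 kg empty, loose on the table. Origin: centre of its underside; z up. Floor 4 mm thick; side walls and back wall (at +x) 26 mm high, 4 mm thick; the end at -x is open and flush with the floor: pieces slide out there. A rigid arched handle stands across its middle on flat posts at y = +-53 mm.
- tray_handle (a point): Centre of the crossbar of the tray's handle, 114 mm above the tray's underside, over its centre. The bar is of grey plastic, runs along the tray's y, 110 mm long, 16 mm thick along the tray's x and 28 mm high (100 to 128 mm above the underside). Axes as the tray's.
- tray_lip (a point): Middle of the tray's open end, at the floor's upper face: (-100, 0, 4) mm in the tray's frame. A cheese begins to slide down the tray at a tilt of about 25 to 36 degrees and passes under the arch (96 mm free height).
- cheese0_mid (a point): Centre of first fresh cheese: a cream-white drum, 60 mm diameter, 32 mm high, about 90 g, lying flat and loose on the tray, near its open end; z is the drum's axis. The three lie in a row along the tray.
- cheese1_mid (a point): Centre of second fresh cheese: a cream-white drum, 60 mm diameter, 32 mm high, about 90 g, lying flat and loose on the tray, in its middle under the arch; z is the drum's axis. The three lie in a row along the tray.
- cheese2_mid (a point): Centre of third fresh cheese: a cream-white drum, 60 mm diameter, 32 mm high, about 90 g, lying flat and loose on the tray, near its back wall; z is the drum's axis. The three lie in a row along the tray.
- cheese0: The same first cheese; origin: centre of its underside, 16 mm below its centre.
- cheese1: The same second cheese; origin: centre of its underside, 16 mm below its centre.
- cheese2: The same third cheese; origin: centre of its underside, 16 mm below its centre.
- crate: Deep open crate of grey plastic, 200 mm along its x, 190 mm along its y, 70 mm high, walls and floor 5 mm, about 0.9 kg, empty, standing loose on the table. Origin: centre of its underside; z up.
- rack: Low rack of flat steel bars, fixed to the table, 207 mm along its x (over the outer bars) by 150 mm along its y, its top 30 mm above the table. Origin: centre of its underside, on the table; z up. Tray, crate and rack stand in any of three places side by side: left, middle or right before the robot.
- trier: Bystander: cheese trier with a wooden grip, 160 mm long, 22 mm high, lying along x between the left and the middle place. Origin at its underside.
- knife: Bystander: knife with a white grip, 190 mm long, 20 mm high, lying along x between the middle and the right place. Origin at its underside.
- mould0: Bystander: white plastic mould cup, 84 mm wide, 85 mm high, beyond the places on the left. Origin: centre of its underside.
- mould1: Bystander: a second mould cup of the same size, farther left.
- salt_jar: Bystander: glass jar with a steel cap, 76 mm wide, 100 mm high, beyond the places on the right. Origin: centre of its underside.
- spray: Bystander: clear bottle, 66 mm wide, 160 mm high, at the far right. Origin: centre of its underside.
- ripe_cheese: Bystander: a bigger, tan ripe cheese, 100 mm diameter, 40 mm high, at the far left. Origin: centre of its underside.
Things that resemble listed ones, but are neither listed nor needed, are in the scene too. Leave any pink or yellow look-alike of the cheese1 alone.

How it is judged:
On the way, in this order (a step that is already met when the one before it is completed fails the run):
1. the tray is lifted clear of the table with all three cheeses on it (height (world z) of tray above 0.05 m and x of cheese0_mid in the frame of tray between -0.1 and 0.1 m and y of cheese0_mid in the frame of tray between -0.05 and 0.05 m and z of each of cheese0_mid, cheese1_mid, cheese2_mid in the frame of tray below 0.04 m and x of cheese1_mid in the frame of tray between -0.1 and 0.1 m and y of cheese1_mid in the frame of tray between -0.05 and 0.05 m and x of cheese2_mid in the frame of tray between -0.1 and 0.1 m and y of cheese2_mid in the frame of tray between -0.05 and 0.05 m), for 0.2 s.
2. all three cheeses are in the crate (x of cheese0_mid in the frame of crate between -0.097 and 0.097 m and y of cheese0_mid in the frame of crate between -0.092 and 0.092 m and z of cheese0_mid in the frame of crate between 0.01 and 0.083 m and x of cheese1_mid in the frame of crate between -0.097 and 0.097 m and y of cheese1_mid in the frame of crate between -0.092 and 0.092 m and z of cheese1_mid in the frame of crate between 0.01 and 0.083 m and x of cheese2_mid in the frame of crate between -0.097 and 0.097 m and y of cheese2_mid in the frame of crate between -0.092 and 0.092 m and z of cheese2_mid in the frame of crate between 0.01 and 0.083 m), for 0.3 s.
At the end, for the whole second after the job is handed in: All three cheeses inside the upright crate (centres within its walls and under 83 mm above its underside). Tray upright (4 degrees) on the rack's bars, its centre within 30 mm lengthwise and 25 mm crosswise of the rack's, long side within 11 degrees of the rack's x, either way round. All at rest (all of step 2 and x of tray in the frame of rack between -0.03 and 0.03 m and y of tray in the frame of rack between -0.025 and 0.025 m and z of tray in the frame of rack between 0.022 and 0.038 m and angle between each of tray, crate's own z axis and vertical below 0.07 rad and angle between the x axis of tray and the x axis of rack, either way round below 0.2 rad and linear speed of each of cheese0, cheese1, cheese2, tray, crate below 0.03 m/s); the robot touches nothing.
It fails at once if the gripper presses on a cheese (over 1 N) (contact force between the fingers and cheese0 above 1 N or contact force between the fingers and cheese1 above 1 N or contact force between the fingers and cheese2 above 1 N).
It fails at once if a cheese is dropped from high or thrown (faster than 1.8 m/s) (linear speed of any of cheese0, cheese1, cheese2 above 1.8 m/s).
It fails at once if the crate is shifted by more than 40 mm (distance of crate from where it was at the start of the episode above 0.04 m).
It fails at once if another thing on the table is moved by more than 30 mm (distance of any of trier, knife, mould0, mould1, salt_jar, spray, ripe_cheese from where it was at the start of the episode above 0.03 m).
It also fails if it takes over 69 s, if anything falls off the work surface, if the arm or the gripper's body presses on something with over 40 N, if the wrist force passes 120 N, or if a joint passes its speed limit or range.

## Robot

A 7-joint arm with a two-finger parallel gripper is mounted at the origin on the work surface. World frame = base frame: x ahead of the robot, y to its left, z up, the work surface at z = 0. Lengths are in m, angles in rad, forces in N, time in s.
With the tool pointing down it reaches from about 0.35 to 0.9 m from the base axis. Payload 7.2 kg.
Tool frame: the origin (TCP) lies at the very end of the fingers, on their centre line; the grasp point (between the pads) lies 19 mm behind it (robot.grip_point_offset is the distance from the TCP to the grasp point, in m); z points along the fingers, y is the line along which they close (so a half turn about z gives the same grasp; the last joint's range is limited). The gripper opens to 85 mm and grips with 20 to 120 N. Pads are 22 mm wide; open, the fingers measure 114 mm over their backs; the gripper's body (76 mm by 85 mm) begins 54 mm behind the grasp point. The pads swing forward as they close: fully open they stand 13 mm farther back than shut.
Start: joints at [-1.37, 0.411, -0.013, 1.596, 0.006, 1.134, -0.082], TCP at [0.166, 0.603, 0.198] pointing down, gripper open.
Joint ranges: [-2.95, 2.95], [-0.29, 1.99], [-1.47, 1.44], [0.14, 2.54], [-1.03, 4.17], [0.13, 1.85], [-2.86, 2.86]. Speed limits (rad/s): [2.39, 2.39, 3.01, 3.01, 3.14, 3.14, 3.14].

## Interface

Orientations are given as a unit quaternion [x, y, z, w].
In Python, from station import robot, vision gives the robot as it stands.
- The arm moves only by the tool send_rows, never from a script. Its argument "deltas" is a list of rows, each a list of 2 entries, a list of its own where there are three numbers: the shift along the tool's x, y, z normalised to -1 to 1, where 1 is 600 mm, then the turn about the tool's z normalised to -1 to 1, where 1 is 2 rad. In form: [[[dx, dy, dz], yaw], ...]. A call has 1 to 12 rows; each row shifts and turns the commanded pose from where the row before left it, along the tool's axes as they then stand; what a row does not reach is not made up. A row lasts 1/10 s, in which the tool goes at most 50 mm and 8.59 degrees, less where a joint would pass 70% of its speed; a pose out of reach is approached as far as the arm can. A call with a number of a shift or a turn outside -1 to 1 is refused whole. A call with a gripper value outside its range is refused whole. "fingers" is the opening, from -1 (shut) to 1 (fully open), set as the call begins (left out, the last holds). The fingers move at their own pace and stop on an object; "force" is the grip in N (left out, the last holds). Time passes only in rows, so rows that do not move let the fingers close. It gives the time, the measured TCP pose, the force, the opening and the grip force at its end, in the units of the state.
- robot.get_state(): the state, without advancing time (a new reading comes with each control period).
- vision.get_image(name): name is "side" or "top"; returns a dict with "frame" (384x512x3 uint8, blue, green, red), "K" (3x3 intrinsics, pixels), "k1" (the pictures are not rectified: a ray, as slopes to the right and down, at radius r is drawn at 1 + k1 r^2 times it, then the intrinsics apply), "rvec" (rotation vector, rad) and "tvec" (3), from world to camera coordinates, as OpenCV has them. Camera axes: x right, y down, z forward; pixel columns grow to the right and rows downward; lengths in m; the calibration is good to about 2 mm. A picture is of the moment at which its call begins. There is no depth.
- robot.hand_in(): hands the job in; it is judged then, once.
The state is a dict: "time": time; "joints": joint angles; "qvel": joint speeds; "joint_torque": joint torques, N m; "ee_pos": TCP position; "ee_rot": TCP orientation; "wrist_force": force on the tool from outside, world axes, zero at the start; "torque": the same for the moment, N m; "gripper_width": finger opening in m; "finger_force": force on a finger pad.
Only numpy, scipy, OpenCV 4.12 (cv2) and the standard library are available. Lean on these libraries where they do the work, as an engineer would, in place of code of your own. Each camera call takes 0.05 s, during which the arm holds its last target. There are 200 camera calls.

## Working session

There is one attempt and no reset: what is moved stays moved. The work goes in short steps, Python scripts to look and compute and a tool call to move; the robot and the scene stay as the last step left them, time stands still between calls to the robot, and variables do not carry over. Pictures are saved under pics/ and viewed, at most 10 in all, crops included, and the job is handed in when it is done.

Besides the shell and the picture viewer there is one more tool, called after ">>>" as name([rows], argument=value, ...), one row to a line, values as JSON. send_rows: Moves the arm, as the interface text tells. Its arguments: {"type":"object","properties":{"deltas":{"type":"array","items":{"type":"array"}},"fingers":{"type":"number"},"force":{"type":"number"}},"required":["deltas"]}

```bash
ls; mkdir -p pics; python3 - <<'E'
from station import robot, vision
import cv2, pickle
s=robot.get_state()
print({k:s[k] for k in('time','joints','ee_pos','ee_rot','gripper_width','wrist_force')}, robot.grip_point_offset)
d={}
for n in('side','top'):
    im=vision.get_image(n); d[n]=im
    cv2.imwrite(f'pics/{n}0.png',im['frame'])
    print(n,im['K'],im['k1'],im['rvec'],im['tvec'])
pickle.dump(d,open('d0.pkl','wb'))
E
```

```text
pics
{'time': 0.0, 'joints': array([-1.37017629,  0.41191994, -0.0126992 ,  1.59707351,  0.00559511,
        1.13431806, -0.08217283]), 'ee_pos': array([0.16589508, 0.60198383, 0.19672866]), 'ee_rot': array([ 1.33986732e-01,  9.90982768e-01, -8.39998629e-04, -5.27667533e-05]), 'gripper_width': 0.0853410941943243, 'wrist_force': array([-1.09639304,  0.45063223, -0.35911737])} 0.0187
side [[432.92045157   0.         259.99122841]
 [  0.         432.92045157 189.4526898 ]
 [  0.           0.           1.        ]] -0.14103003336318035 [ 2.37420447 -0.4649139   0.1893744 ] [-0.48033319  0.22794085  1.33897172]
top [[394.97146546   0.         257.40734957]
 [  0.         394.97146546 193.1651785 ]
 [  0.           0.           1.        ]] -0.036770240936169186 [ 2.12650344 -2.15853909  0.16347228] [-0.01386121  0.51848182  1.27054335]
```

View pics/top0.png

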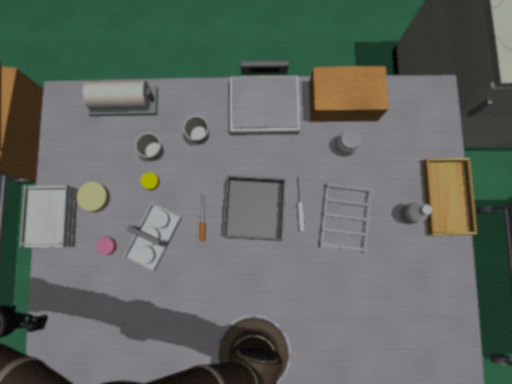

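View pics/side0.png

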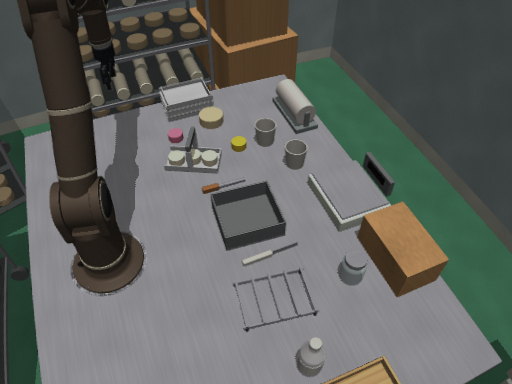

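```bash
cat > h.py <<'E'
import cv2, numpy as np
from scipy.optimize import least_squares
def proj(c,P):
    return cv2.projectPoints(np.array(P,float).reshape(-1,1,3),c['rvec'],c['tvec'],c['K'],np.array([c['k1'],0,0,0.]))[0][:,0]
def ray(c,uv):
    n=cv2.undistortPoints(np.array(uv,float).reshape(-1,1,2),c['K'],np.array([c['k1'],0,0,0.]))[:,0]
    R=cv2.Rodrigues(np.array(c['rvec']))[0]
    d=np.c_[n,np.ones(len(n))]@R
    return -R.T@np.array(c['tvec']).ravel(),d
def onz(c,uv,z):
    o,d=ray(c,uv); return o+d*((z-o[2])/d[:,2])[:,None]
def tri(cs,uvs):
    # point from several views
    f=lambda p:np.concatenate([(proj(c,p)[0]-u) for c,u in zip(cs,uvs)])
    r=least_squares(f,[.5,0,.05]); return r.x,r.fun
def crop(im,x0,y0,w,h,s):
    o=cv2.resize(im[y0:y0+h,x0:x0+w],None,fx=s,fy=s,interpolation=cv2.INTER_CUBIC)
    for x in range((x0+9)//10*10,x0+w,10): cv2.putText(o,str(x),(int((x-x0+.5)*s)-9,8),0,.3,(0,0,255)); cv2.line(o,(int((x-x0+.5)*s),10),(int((x-x0+.5)*s),14),(0,0,255))
    for y in range((y0+9)//10*10,y0+h,10): cv2.putText(o,str(y),(0,int((y-y0+.5)*s)+3),0,.3,(0,0,255))
    return o
E
python3 - <<'E'
from h import *; import pickle
d=pickle.load(open('d0.pkl','rb'));t=d['top']['frame'];s=d['side']['frame']
a=np.zeros((600,800,3),np.uint8)
b=crop(t,118,198,66,75,6);a[:b.shape[0],:b.shape[1]]=b
b=crop(s,158,118,66,62,6);a[:b.shape[0],400:400+b.shape[1]]=b
cv2.imwrite('pics/tray.png',a)
a=np.zeros((600,800,3),np.uint8)
b=crop(t,218,168,160,90,5);a[:b.shape[0],:b.shape[1]]=b[:,:800]
cv2.imwrite('pics/ct.png',a[:450])
b=crop(s,205,175,120,160,3.7);cv2.imwrite('pics/cs.png',b)
print(proj(d['top'],[[0,0,0],[.5,0,0]]))
E
```

```text
[[253.12474639 353.35701058]
 [251.15587241 200.29364977]]
```

View pics/tray.png

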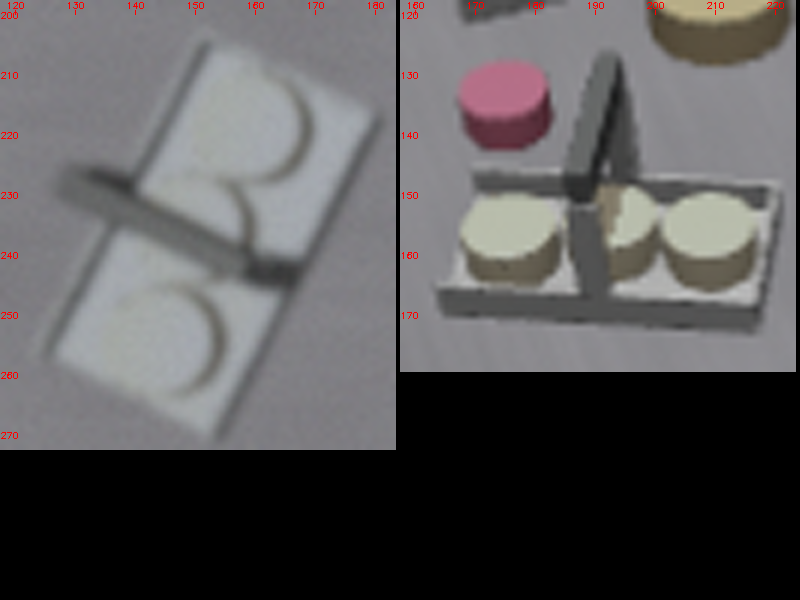

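View pics/ct.png

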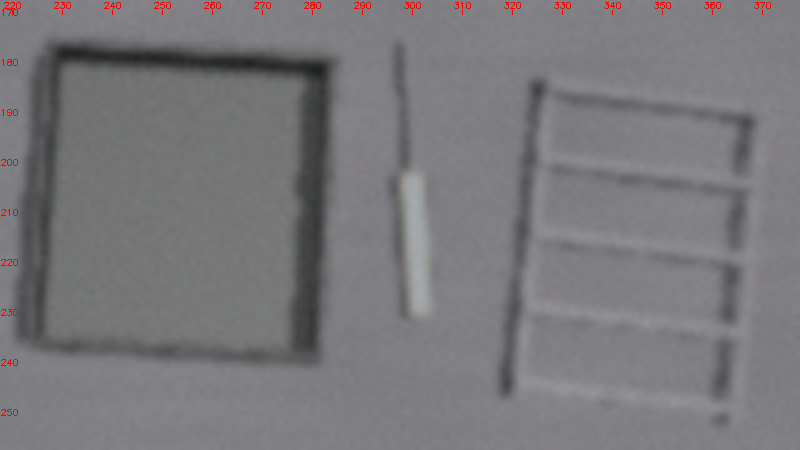

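View pics/cs.png

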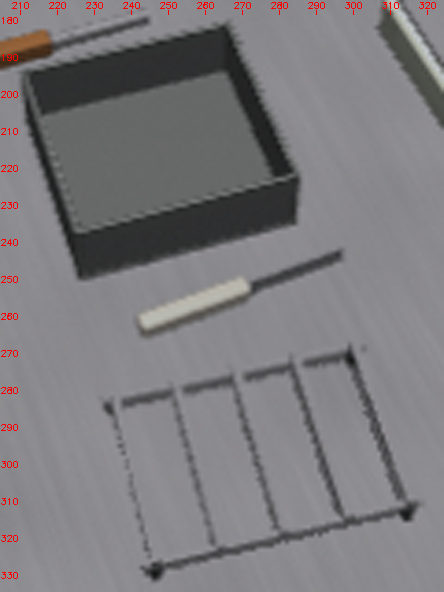

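```bash
cat > fit.py <<'E'
from h import *; import pickle
d=pickle.load(open('d0.pkl','rb'));T,S=d['top'],d['side']
def fit(obs,p0,fz=False):
    # obs: (cam, local xyz, uv)
    def w(p,l):
        c,s=np.cos(p[2]),np.sin(p[2]); z=p[3] if fz else 0
        return [p[0]+c*l[0]-s*l[1],p[1]+s*l[0]+c*l[1],l[2]+z]
    f=lambda p:np.concatenate([proj(c,w(p,l))[0]-u for c,l,u in obs])
    r=least_squares(f,p0+([0] if fz else []),loss='soft_l1'); return r.x,f(r.x).reshape(-1,2)
tt=lambda x,y:np.array([118+x/6-.42,198+y/6-.42]); ts=lambda x,y:np.array([158+(x-400)/6-.42,118+y/6-.42])
L=[]
for x,y,px in((.1,.055,(207,42)),(-.1,.055,(47,360)),(.1,-.055,(380,118)),(-.1,-.055,(217,440))): L.append((T,(x,y,.026),tt(*px)))
for x,y,z,px in((-.1,-.055,.026,(437,290)),(-.1,-.055,0,(445,315)),(.1,-.055,0,(757,332)),(.1,-.055,.026,(762,305)),(-.1,.055,.026,(473,170)),(.1,.055,.026,(782,188))): L.append((S,(x,y,z),ts(*px)))
for fz in(0,1):
    p,r=fit(L,[.4,.35,-.4],fz); print('tray',p,np.round(r,1).tolist() if not fz else '')
# bar top-end mid by triangulation
for a,b in(((70,180),(612,55)),((246,262),(578,168))): print('bar',*tri([T,S],[tt(*a),ts(*b)]))
for n,a,b in(('c_far',(250,128),(710,218)),('c_near',(165,342),(508,222))): print(n,*tri([T,S],[tt(*a),ts(*b)]))
ct=lambda x,y:np.array([218+x/5-.4,168+y/5-.4]); cs=lambda x,y:np.array([205+x/3.7-.36,175+y/3.7-.36])
L=[]
for x,y,a,b in((.1,.095,(45,45),(228,25)),(.1,-.095,(332,60),(297,178)),(-.1,-.095,(318,362),(78,235)),(-.1,.095,(20,345),(25,72))):
    L+= [(T,(x,y,.07),ct(*a)),(S,(x,y,.07),cs(*b))]
L+=[(S,(-.1,-.095,0),cs(80,278)),(S,(.1,-.095,0),cs(295,222))]
for fz in(0,1):
    p,r=fit(L,[.5,0,0.],fz); print('crate',p,np.round(r,1).tolist() if not fz else '')
L=[]
for x,y,a,b in((.1,.072,(538,85),(109,405)),(.1,-.072,(750,118),(0,0)),):pass
R=((.1,.072,(540,85),(350,355)),(.1,-.072,(750,118),(408,512)),(-.1,-.072,(720,415),(154,572)),(-.1,.072,(505,390),(109,405)))
for x,y,a,b in R: L+=[(T,(x,y,.028),ct(*a)),(S,(x,y,.028),cs(*b))]
for fz in(0,1):
    p,r=fit(L,[.5,-.3,0.],fz); print('rack',p,np.round(r,1).tolist() if not fz else '')
E
python3 fit.py
```

```text
tray [ 0.38027515  0.32689572 -0.45303415] [[-0.3, -2.2], [-1.4, -0.5], [0.1, -0.9], [-0.2, 0.7], [-0.2, 0.4], [-0.4, 1.2], [0.6, 1.0], [-0.7, 0.6], [-0.1, 0.3], [-0.3, -0.4]]
tray [ 0.37993166  0.32489547 -0.45235144  0.0038916 ] 
bar [0.40426956 0.37092796 0.13275444] [ 0.04029372 -0.21863689 -0.2652124   0.03760767]
bar [0.3599111  0.28066464 0.13159829] [-0.06946159  0.38650811  0.45224762 -0.0597753 ]
c_far [0.43764678 0.30125253 0.04518627] [ 0.04924432 -0.26004186 -0.29699649  0.04823293]
c_near [0.32140894 0.34517595 0.04502208] [-0.01189191  0.06842325  0.08009983 -0.00911295]
crate [ 0.46757537 -0.00920269 -0.07268583] [[-0.1, -1.4], [0.0, -1.4], [0.7, -1.1], [0.7, -0.9], [0.5, 0.2], [-1.4, -0.4], [0.6, 0.1], [-1.9, -0.8], [-0.7, 0.8], [0.1, 0.3]]
crate [ 0.46864507 -0.00737674 -0.07282567 -0.00614186] 
rack [ 0.43211592 -0.31583597 -0.13519605] [[2.1, 1.4], [-0.1, -2.6], [2.7, -0.2], [-0.2, -2.9], [3.9, 0.2], [-0.5, -2.4], [3.4, -0.0], [0.3, -1.7]]
rack [ 0.43508864 -0.31168196 -0.14668047 -0.02339422]
```

```bash
python3 - <<'E'
from h import *; import pickle
d=pickle.load(open('d0.pkl','rb'));t=d['top']['frame'];s=d['side']['frame']
for n in d: print(n,ray(d[n],[[0,0]])[0])
t=cv2.convertScaleAbs(t,alpha=1.8,beta=-120);s=cv2.convertScaleAbs(s,alpha=1.8,beta=-100)
a=np.zeros((600,800,3),np.uint8)
b=crop(t,140,198,45,25,9);a[:225,:405]=b[:225,:405]
b=crop(t,120,250,42,25,9);a[235:460,:378]=b
b=crop(s,160,140,65,36,6);a[:216,410:800]=b
b=crop(t,316,178,60,78,4.6);a[225:225+b.shape[0],410:410+b.shape[1]]=b
cv2.imwrite('pics/z.png',a)
E
```

```text
side [ 0.15999115 -0.84877332  1.15304334]
top [ 0.31996063 -0.01964809  1.33436692]
```

View pics/z.png

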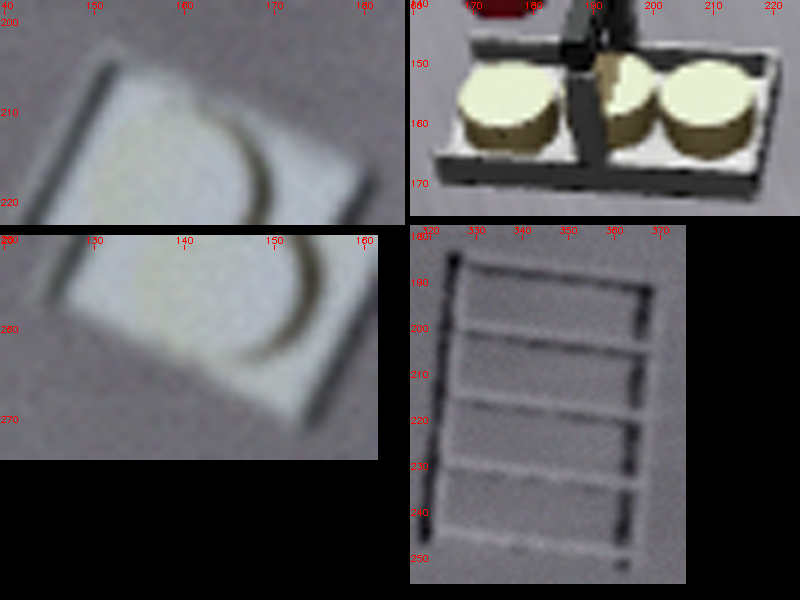

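>>> send_rows([
  [[0,0.08,-0.02],0],
  [[0,0.08,-0.02],0],
  [[0,0.08,0],0],
  [[0,0.08,0],0],
  [[0,0.08,0],0],
  [[0,0.08,0],0],
  [[0,0.08,0],0],
  [[0,0.08,0],0],
  [[0,0.08,0],0],
  [[0,0.08,0],0],
])

```text
time: 1.1
ee_pos: [0.1944, 0.9184, 0.2229]
ee_rot: [0.055, 0.998, 0.017, 0.029]
wrist_force: [-1.7, 0.3, 0.8]
gripper_width: 0.0855
finger_force: 0.0
```

```bash
cat > st.py <<'E'
from station import robot
import numpy as np
from scipy.spatial.transform import Rotation as R
np.set_printoptions(precision=4,suppress=True)
s=robot.get_state();M=R.from_quat(s['ee_rot']).as_matrix()
print('t',s['time'],'p',np.array(s['ee_pos']),'j',np.array(s['joints']),'w',s['gripper_width'],'F',s['wrist_force'],'T',s['torque'],'ff',s['finger_force'])
print('X',M[:,0],'Y',M[:,1],'Z',M[:,2],'tilt',np.degrees(np.arccos(-M[2,2])))
E
python3 st.py
```

```text
t 1.1 p [0.1944 0.9184 0.2229] j [-1.3419  1.1424 -0.8161  0.2481  0.8128  1.7893 -0.0526] w 0.0854821582563019 F [-1.6681  0.2569  0.7961] T [-0.0187  0.0856  0.015 ] ff 0.0
X [-0.9924  0.1102 -0.0554] Y [0.1082 0.9934 0.0371] Z [ 0.0591  0.0308 -0.9978] tilt 3.821452475928827
```

>>> send_rows([
  [[0,0.08,0],0],
  [[0,0.08,0],0],
  [[0,0.08,0],0],
  [[0,0.08,0],0],
])

```text
time: 1.5
ee_pos: [0.1811, 0.9656, 0.2058]
ee_rot: [0.041, 0.997, 0.057, 0.033]
wrist_force: [-0.7, -0.7, -1.3]
gripper_width: 0.0856
finger_force: 0.0
```

```bash
python3 st.py
```

```text
t 1.5 p [0.1811 0.9656 0.2058] j [-1.3939  1.2061 -0.9647  0.1381  0.9922  1.7384 -0.0086] w 0.0855659730947655 F [-0.7077 -0.6798 -1.296 ] T [-0.1204  0.1367 -0.0073] ff 0.0
X [-0.9944  0.0854 -0.0616] Y [0.0778 0.9901 0.1168] Z [ 0.0709  0.1113 -0.9912] tilt 7.585377115260791
```

>>> send_rows([
  [[0,-0.08,0],0],
  [[0,-0.08,0],0],
  [[0,-0.08,0],0],
  [[0,-0.08,0],0],
])

```text
time: 1.9
ee_pos: [0.1791, 0.8386, 0.1943]
ee_rot: [0.044, 0.997, 0.059, 0.037]
wrist_force: [0.9, 1.0, 1.0]
gripper_width: 0.0855
finger_force: 0.0
```

```bash
python3 st.py
```

```text
t 1.9 p [0.1791 0.8386 0.1943] j [-1.0126  0.9586 -1.0801  0.9874  0.9138  1.4764 -0.362 ] w 0.08551275681707696 F [0.9459 1.0036 0.9746] T [ 0.0015  0.0592 -0.013 ] ff 0.0
X [-0.9934  0.0913 -0.0689] Y [0.0826 0.9893 0.1207] Z [ 0.0792  0.1142 -0.9903] tilt 7.9872760025995895
```

>>> send_rows([
  [[-0.026,-0.067,-0.025],0],
  [[-0.026,-0.067,-0.025],0],
  [[-0.026,-0.067,-0.025],0],
  [[-0.026,-0.067,-0.025],0],
  [[-0.026,-0.067,-0.025],0],
  [[-0.026,-0.067,-0.025],0],
  [[-0.026,-0.067,-0.025],0],
  [[-0.026,-0.067,-0.025],0],
  [[-0.026,-0.067,-0.025],0],
  [[-0.026,-0.067,-0.025],0],
])

```text
time: 2.9
ee_pos: [0.2893, 0.4118, 0.3052]
ee_rot: [0.044, 0.997, 0.059, 0.036]
wrist_force: [1.1, -1.7, 1.5]
gripper_width: 0.0852
finger_force: 0.0
```

```bash
python3 st.py
```

```text
t 2.9 p [0.2893 0.4118 0.3052] j [ 0.1764  0.2796 -1.449   1.7821  0.3377  1.205   0.1314] w 0.08521572386879718 F [ 1.0767 -1.6924  1.4851] T [-0.2011 -0.0135  0.0077] ff 0.0
X [-0.9936  0.0912 -0.067 ] Y [0.0826 0.9892 0.1207] Z [ 0.0773  0.1143 -0.9904] tilt 7.932456282134219
```

```bash
cat > kin.py <<'E'
import numpy as np
from scipy.optimize import least_squares
from scipy.spatial.transform import Rotation as R
D=[([-1.37017629,.41191994,-.0126992,1.59707351,.00559511,1.13431806,-.08217283],[.16589508,.60198383,.19672866],[.133986732,.990982768,-.00084,-.0000528]),
([-1.3419,1.1424,-.8161,.2481,.8128,1.7893,-.0526],[.1944,.9184,.2229],np.array([[-.9924,.1102,-.0554],[.1082,.9934,.0371],[.0591,.0308,-.9978]]).T),
([-1.3939,1.2061,-.9647,.1381,.9922,1.7384,-.0086],[.1811,.9656,.2058],np.array([[-.9944,.0854,-.0616],[.0778,.9901,.1168],[.0709,.1113,-.9912]]).T),
([-1.0126,.9586,-1.0801,.9874,.9138,1.4764,-.362],[.1791,.8386,.1943],np.array([[-.9934,.0913,-.0689],[.0826,.9893,.1207],[.0792,.1142,-.9903]]).T),
([.1764,.2796,-1.449,1.7821,.3377,1.205,.1314],[.2893,.4118,.3052],np.array([[-.9936,.0912,-.067],[.0826,.9892,.1207],[.0773,.1143,-.9904]]).T)]
def fk(q,p,sg):
    T=np.eye(4)
    def mul(ax,a,t):
        M=np.eye(4);M[:3,:3]=R.from_rotvec(np.array(ax)*a).as_matrix();M[:3,3]=M[:3,:3]@t;return T@M
    Z=[0,0,1];Y=[0,1,0]
    T=mul(Z,p[0],[0,0,0])
    T=mul(Z,sg[0]*q[0],[p[2],p[3],p[1]])
    T=mul(Y,q[1],[0,0,0])
    T=mul(Z,sg[1]*q[2],[p[4],p[5],p[6]])
    T=mul(Y,q[3],[0,0,0])
    T=mul(Z,sg[2]*q[4],[p[7],p[8],p[9]])
    T=mul(Y,q[5],[0,0,0])
    T=mul(Z,sg[3]*q[6]+p[13],[p[10],p[11],p[12]])
    return T
LO=np.array([-2.95,-.29,-1.47,.14,-1.03,.13,-2.86]);HI=np.array([2.95,1.99,1.44,2.54,4.17,1.85,2.86])
if __name__=='__main__':
    import itertools
    best=None
    for sg in itertools.product([1,-1],repeat=4):
      for b0 in(0,1.57,3.14,-1.57):
       for t0 in(0,1.57,3.14,-1.57):
        def f(p):
            o=[]
            for q,x,r in D:
                T=fk(q,p,sg);o+=[T[:3,3]-x]
                M=R.from_quat(np.array(r)/np.linalg.norm(r)).as_matrix() if np.ndim(r)==1 else r
                o+=[.3*(T[:3,:3]-M).ravel()]
            o+=[1e-3*np.array(p)[[2,3,4,5,7,8,10,11]]]
            return np.concatenate(o)
        s=least_squares(f,[b0,.3,0,0,0,0,.4,0,0,.4,0,0,.25,t0],max_nfev=60)
        if best is None or s.cost<best[0]: best=(s.cost,sg,s.x)
    print(best); np.save('kin.npy',np.r_[best[2],best[1]])
E
python3 kin.py
```

```text
(np.float64(4.678981791839869e-09), (-1, -1, -1, -1), array([ 6.28305082e+00,  2.83879934e-01,  7.30757855e-06, -2.91154711e-02,
       -1.47727291e-05, -1.87913688e-02,  5.33559459e-01,  1.05547379e-04,
       -5.03602585e-04,  4.52439680e-01,  1.56604952e-04,  1.57796663e-04,
        3.83932737e-01,  1.57067374e+00]))
```

```bash
cat > sim.py <<'E'
from kin import *
K=np.load('kin.npy');P,SG=K[:14],K[14:]
VM=np.array([2.39,2.39,3.01,3.01,3.14,3.14,3.14])*.07
F=lambda q:fk(q,P,SG)
def err(T,G,w):
    return np.r_[G[:3,3]-T[:3,3],w*R.from_matrix(G[:3,:3]@T[:3,:3].T).as_rotvec()]
def jac(q,w):
    T=F(q);J=np.zeros((6,7))
    for i in range(7):
        p=q.copy();p[i]+=1e-5;T2=F(p)
        J[:,i]=np.r_[(T2[:3,3]-T[:3,3]),w*R.from_matrix(T2[:3,:3]@T[:3,:3].T).as_rotvec()]/1e-5
    return J
def row(q,d,yaw,w=1.,lam=.05,n=8,post=0.):
    T=F(q);d=np.array(d)*.6;L=np.linalg.norm(d)
    if L>.05:d*=.05/L
    G=T.copy();G[:3,3]+=T[:3,:3]@d;G[:3,:3]=T[:3,:3]@R.from_rotvec([0,0,np.clip(yaw*2,-.15,.15)]).as_matrix()
    q0=q.copy()
    for _ in range(n):
        J=jac(q,w);e=err(F(q),G,w)
        dq=J.T@np.linalg.solve(J@J.T+lam**2*np.eye(6),e)
        q=np.clip(q+dq,np.maximum(LO,q0-VM),np.minimum(HI,q0+VM))
    return q
def show(q):
    T=F(q);z=T[:3,2];print('p',T[:3,3].round(3),'tilt %.1f az %.1f'%(np.degrees(np.arccos(-z[2])),np.degrees(np.arctan2(z[1],z[0]))),'j',q.round(3))
E
cat > t1.py <<'E'
from sim import *
for w,lam,n in((1,.05,8),(1,.05,2),(1,.2,4),(.3,.05,8),(.3,.02,20),(1,.01,20)):
    q=np.array(D[0][0]);print(w,lam,n)
    for i in range(10): q=row(q,[0,.08,-.02 if i<2 else 0],0,w,lam,n)
    show(q)
    for i in range(4): q=row(q,[0,.08,0],0,w,lam,n)
    show(q)
    for i in range(4): q=row(q,[0,-.08,0],0,w,lam,n)
    for i in range(10): q=row(q,[-.026,-.067,-.025],0,w,lam,n)
    show(q)
E
python3 t1.py
```

```text
1 0.05 8
p [ 0.28   0.757 -0.166] tilt 26.7 az -111.6 j [-1.281  1.624  0.309  0.14  -0.335  1.85  -0.141]
p [ 0.36   0.483 -0.419] tilt 46.8 az -122.6 j [-1.043  1.99   0.543  0.14  -0.548  1.85  -0.373]
p [0.164 0.319 0.034] tilt 25.4 az -118.7 j [-1.590e+00  5.650e-01  5.390e-01  2.044e+00 -3.110e-01  1.081e+00
 -2.000e-03]
1 0.05 2
p [ 0.246  0.768 -0.167] tilt 26.8 az -105.9 j [-1.323  1.62   0.114  0.14  -0.122  1.85  -0.082]
p [ 0.249  0.536 -0.426] tilt 47.9 az -109.9 j [-1.234  1.99   0.201  0.14  -0.199  1.85  -0.167]
p [0.222 0.308 0.01 ] tilt 25.1 az -108.2 j [-1.277  0.57   0.194  2.004 -0.042  1.01   0.07 ]
1 0.2 4
p [0.255 0.919 0.159] tilt 0.5 az 59.3 j [-1.356  1.241  0.052  0.14  -0.048  1.753 -0.048]
p [0.258 0.911 0.066] tilt 3.7 az -99.2 j [-1.352  1.339  0.067  0.14  -0.061  1.727 -0.05 ]
p [0.275 0.408 0.295] tilt 6.1 az -101.9 j [-1.154  0.177  0.066  1.691  0.017  1.376  0.2  ]
0.3 0.05 8
p [ 0.264  0.81  -0.074] tilt 20.4 az -106.6 j [-1.321  1.51   0.21   0.14  -0.214  1.85  -0.083]
p [ 0.294  0.633 -0.323] tilt 38.6 az -112.0 j [-1.223  1.834  0.368  0.14  -0.374  1.85  -0.178]
p [0.228 0.341 0.117] tilt 20.8 az -109.0 j [-1.433  0.406  0.383  1.929 -0.088  1.193  0.122]
0.3 0.02 20
p [ 0.444  0.652 -0.207] tilt 29.2 az -133.7 j [-1.03   1.697  0.762  0.14  -0.842  1.85  -0.471]
p [ 0.61   0.147 -0.407] tilt 44.2 az -161.1 j [-0.368  1.99   1.015  0.14  -1.005  1.85  -1.097]
p [ 0.286  0.555 -0.03 ] tilt 41.5 az -159.5 j [-1.355  1.275  0.916  1.19  -1.029  1.847 -1.171]
1 0.01 20
p [ 0.531  0.58  -0.212] tilt 30.0 az -148.8 j [-0.864  1.705  0.781  0.14  -0.912  1.85  -0.695]
p [ 0.628  0.027 -0.405] tilt 44.4 az -167.9 j [-0.199  1.99   1.029  0.14  -0.98   1.85  -1.431]
p [ 0.516  0.363 -0.398] tilt 50.1 az 178.3 j [-0.506  1.99   0.639  0.14  -1.03   1.85  -2.542]
```

```bash
cat >> sim.py <<'E'
from scipy.optimize import least_squares as LSQ
def row2(q,d,yaw,w=1.,reg=.01):
    T=F(q);d=np.array(d)*.6;L=np.linalg.norm(d)
    if L>.05:d*=.05/L
    G=T.copy();G[:3,3]+=T[:3,:3]@d;G[:3,:3]=T[:3,:3]@R.from_rotvec([0,0,np.clip(yaw*2,-.15,.15)]).as_matrix()
    lo=np.maximum(LO,q-VM);hi=np.minimum(HI,q+VM);lo=np.minimum(lo,hi-1e-6)
    f=lambda x:np.r_[err(F(x),G,w),reg*(x-q)]
    return LSQ(f,np.clip(q,lo+1e-7,hi-1e-7),bounds=(lo,hi),max_nfev=15).x
E
cat > t2.py <<'E'
from sim import *
for w,reg in((1,.01),(.3,.01),(.3,.05),(1,.05),(.3,.001)):
    q=np.array(D[0][0]);print(w,reg)
    for i in range(10): q=row2(q,[0,.08,-.02 if i<2 else 0],0,w,reg)
    show(q)
    for i in range(4): q=row2(q,[0,.08,0],0,w,reg)
    show(q)
    for i in range(4): q=row2(q,[0,-.08,0],0,w,reg)
    for i in range(10): q=row2(q,[-.026,-.067,-.025],0,w,reg)
    show(q)
show(np.array(D[1][0]));show(np.array(D[2][0]));show(np.array(D[4][0]))
E
time python3 t2.py
```

```text
1 0.01
p [0.257 0.931 0.18 ] tilt 3.0 az 74.3 j [-1.4    1.261  0.959  0.14  -0.928  1.747  0.02 ]
p [0.265 0.962 0.151] tilt 6.6 az 74.4 j [-1.401  1.299  1.056  0.14  -1.03   1.657  0.025]
p [0.273 0.402 0.264] tilt 5.1 az 74.6 j [-1.424  0.044  0.385  1.916 -0.044  1.099  0.28 ]
0.3 0.01
p [0.277 1.004 0.219] tilt 15.6 az 74.4 j [-1.392e+00  1.218e+00  6.900e-01  1.400e-01 -6.630e-01  1.542e+00
  1.000e-03]
p [0.305 1.107 0.269] tilt 33.3 az 74.5 j [-1.401  1.233  0.965  0.14  -0.94   1.246  0.02 ]
p [0.305 0.521 0.142] tilt 26.0 az 74.3 j [-1.151  0.22   0.112  2.131 -0.371  0.374  0.572]
0.3 0.05
p [0.277 1.003 0.23 ] tilt 16.2 az 74.2 j [-1.358  1.182  0.057  0.14  -0.04   1.537 -0.047]
p [0.305 1.105 0.281] tilt 33.7 az 74.3 j [-1.361  1.181  0.09   0.14  -0.056  1.234 -0.048]
p [0.303 0.529 0.172] tilt 22.4 az 70.6 j [-1.077  0.205 -0.024  2.031 -0.092  0.52   0.259]
1 0.05
p [0.256 0.93  0.181] tilt 3.1 az 74.2 j [-1.36   1.22   0.094  0.14  -0.087  1.729 -0.044]
p [0.265 0.962 0.152] tilt 6.6 az 74.3 j [-1.363  1.253  0.153  0.14  -0.142  1.634 -0.039]
p [0.273 0.41  0.267] tilt 4.9 az 73.9 j [-1.165  0.067  0.105  1.881 -0.03   1.111  0.253]
0.3 0.001
p [0.277 1.004 0.218] tilt 15.6 az 74.4 j [-1.402  1.241  1.061  0.14  -1.03   1.558  0.025]
p [0.305 1.107 0.268] tilt 33.3 az 74.5 j [-1.403  1.239  1.053  0.14  -1.03   1.25   0.026]
p [0.305 0.52  0.14 ] tilt 26.2 az 74.5 j [-1.069  0.223  0.02   2.133 -0.33   0.358  0.536]
p [0.194 0.918 0.223] tilt 3.8 az 27.6 j [-1.342  1.142 -0.816  0.248  0.813  1.789 -0.053]
p [0.181 0.966 0.206] tilt 7.6 az 57.5 j [-1.394  1.206 -0.965  0.138  0.992  1.738 -0.009]
p [0.289 0.412 0.305] tilt 7.9 az 55.9 j [ 0.176  0.28  -1.449  1.782  0.338  1.205  0.131]
real	0m1.777s
user	0m2.217s
sys	0m0.036s
```

```bash
cat > t3.py <<'E'
from sim import *
import sys
def goto(q,p,n=None,verbose=1):
    d=np.array(p)-F(q)[:3,3]; n=n or int(np.ceil(np.linalg.norm(d)/.045))
    for i in range(n):
        q=row2(q,F(q)[:3,:3].T@((np.array(p)-F(q)[:3,3])/(n-i))/.6,0)
    if verbose: show(q)
    return q
def push(q,az,el,n):
    a,e=np.radians([az,el]);u=np.array([np.cos(a)*np.cos(e),np.sin(a)*np.cos(e),np.sin(e)])
    for i in range(n): q=row2(q,F(q)[:3,:3].T@u*.083,0)
    show(q);return q
if __name__=='__main__':
    q0=np.array(D[4][0])
    for r,z in((.3,.75),(.45,.7),(.6,.6)):
      for el in(0,30,50):
        print('--',r,z,el)
        q=goto(q0,[r*np.cos(1.36),r*np.sin(1.36),z],verbose=0)
        for k in range(5): q=push(q,76,el,12) if k==4 else [q:=row2(q,F(q)[:3,:3].T@np.array([np.cos(1.33)*np.cos(np.radians(el)),np.sin(1.33)*np.cos(np.radians(el)),np.sin(np.radians(el))])*.083,0) for _ in range(12)][-1]
E
python3 t3.py
```

```text
-- 0.3 0.75 0
p [0.328 1.25  0.071] tilt 53.1 az 73.0 j [-1.422  1.539  1.065  0.14  -1.03   0.608  0.189]
-- 0.3 0.75 30
p [0.309 1.156 0.605] tilt 63.3 az 72.8 j [-1.437  1.034  1.127  0.14  -1.03   0.938  0.211]
-- 0.3 0.75 50
p [0.263 0.954 0.895] tilt 67.9 az 72.2 j [-1.476  0.687  1.198  0.14  -1.03   1.21   0.23 ]
-- 0.45 0.7 0
p [0.322 1.255 0.068] tilt 53.7 az 74.2 j [-1.422  1.543  1.038  0.14  -1.03   0.59   0.194]
-- 0.45 0.7 30
p [0.3   1.161 0.602] tilt 63.5 az 74.3 j [-1.437  1.036  1.098  0.14  -1.03   0.93   0.201]
-- 0.45 0.7 50
p [0.251 0.959 0.892] tilt 67.7 az 74.1 j [-1.477  0.688  1.168  0.14  -1.03   1.207  0.209]
-- 0.6 0.6 0
p [0.319 1.257 0.055] tilt 54.1 az 74.4 j [-1.424  1.558  1.034  0.14  -1.03   0.568  0.194]
-- 0.6 0.6 30
p [0.298 1.166 0.59 ] tilt 63.0 az 74.4 j [-1.439  1.047  1.098  0.14  -1.03   0.927  0.201]
-- 0.6 0.6 50
p [0.249 0.962 0.879] tilt 66.4 az 74.2 j [-1.479  0.696  1.167  0.14  -1.03   1.222  0.208]
```

```bash
cat > t4.py <<'E'
from t3 import *
import sys
q=np.array(D[4][0])
A=76;phi=None
q=goto(q,[.09,.36,.70])
for el in [65]*5: q=push(q,76,el,12)
q0=q
# stop near 55
q=goto(np.array(D[4][0]),[.09,.36,.70],verbose=0)
while True:
    q=row2(q,F(q)[:3,:3].T@np.array([np.cos(1.33)*.42,np.sin(1.33)*.42,.91])*.083,0)
    if F(q)[2,2]>-np.cos(np.radians(55)): break
show(q)
B=np.array([.381,.326,.114])
T=F(q);t=T[:3,2]
# yaw so that tool y horizontal
print('tooly',T[:3,1],'toolx',T[:3,0])
q=goto(q,B+[0,0,.3]-0.1*t)
# align yaw: tool y -> horizontal; want nearest
for s in range(12):
    T=F(q);h=np.cross([0,0,1],T[:3,2]);h/=np.linalg.norm(h)
    if h@T[:3,1]<0:h=-h
    a=np.arctan2(np.cross(T[:3,1],h)@T[:3,2],T[:3,1]@h)
    q=row2(q,[0,0,0],np.clip(a/2,-.07,.07))
show(q);print(F(q)[:3,1])
q=goto(q,B-.1*t);q=goto(q,B+.019*t,n=6)
np.save('qpick.npy',q)
ty=np.array([t[0],t[1],0]);ty/=np.linalg.norm(ty);tx=np.cross(ty,[0,0,1])
M=np.c_[tx,ty,[0,0,1]];Rt=F(q)[:3,:3].T@M   # tray in tool
q=goto(q,B+.019*t+[0,0,.2]);
q=goto(q,[.5,0.02,.36])
np.save('qc.npy',q)
def tray(q):
    T=F(q);Rw=T[:3,:3]@Rt;b=T[:3,3]-.019*T[:3,2];return Rw,b
for k in range(13):
    if k%2==0:
        Rw,b=tray(q);up=Rw[2];lip=b+Rw@[-.1,0,-.11];c=[b+Rw@[-.1,s*.055,-.114] for s in(1,-1)]
        print(k*5,'up in tray',up.round(3),'lip-bar',(lip-b).round(3),'corners',[(x-b).round(3).tolist() for x in c],'back low',(b+Rw@[.1,0,-.114]-b).round(3))
    q=row2(q,[0,0,0],-np.radians(5)/2)
show(q)
for k in range(13): q=row2(q,[0,0,0],np.radians(5)/2)
show(q)
q=goto(q,[.43,-.31,.35]);q=goto(q,[.43,-.31,.15])
E
python3 t4.py
```

```text
p [0.105 0.374 0.628] tilt 9.9 az 58.2 j [-0.295 -0.191 -0.861  1.242 -0.124  1.85   0.279]
p [0.171 0.521 0.737] tilt 22.4 az 69.5 j [-1.056  0.102 -0.412  0.815  0.139  1.85   0.097]
p [0.206 0.656 0.828] tilt 35.4 az 70.9 j [-1.535  0.355  0.485  0.341 -0.235  1.85   0.227]
p [0.208 0.693 0.904] tilt 47.1 az 71.3 j [-1.518  0.45   1.199  0.14  -0.958  1.803  0.247]
p [0.21  0.718 0.974] tilt 58.4 az 71.7 j [-1.542  0.431  1.271  0.14  -1.011  1.633  0.245]
p [0.215 0.749 1.044] tilt 69.8 az 72.0 j [-1.549  0.428  1.271  0.14  -1.008  1.436  0.242]
p [0.207 0.707 0.96 ] tilt 55.7 az 71.7 j [-1.542  0.429  1.269  0.14  -1.009  1.681  0.245]
tooly [-0.05975963  0.59488212  0.80158845] toolx [-0.96388203  0.17439993 -0.20128612]
p [0.39  0.319 0.523] tilt 51.5 az 74.5 j [-0.442 -0.29   0.136  1.928 -0.795  1.076  1.453]
p [0.39  0.32  0.523] tilt 51.4 az 74.5 j [-0.454 -0.29   0.144  1.927 -0.791  1.073  2.803]
[-9.63491349e-01  2.67739464e-01  9.10828129e-09]
p [0.37  0.322 0.258] tilt 43.5 az 73.1 j [-1.36  -0.29   0.834  2.381 -0.681  0.487  2.86 ]
p [0.366 0.349 0.161] tilt 39.2 a
[... 1067 characters left out ...]
7  0.879] lip-bar [-0.04  -0.052 -0.133] corners [[-0.049, -0.002, -0.154], [-0.028, -0.104, -0.12]] back low [ 0.137  0.008 -0.064]
60 up in tray [ 0.409 -0.376  0.831] lip-bar [-0.023 -0.064 -0.132] corners [[-0.036, -0.016, -0.156], [-0.005, -0.113, -0.115]] back low [ 0.14   0.022 -0.054]
p [0.46  0.357 0.479] tilt 28.3 az 59.2 j [-1.841 -0.29   0.956  1.681  0.163  1.141  2.86 ]
p [0.461 0.357 0.479] tilt 28.3 az 59.2 j [-1.575e+00 -1.900e-01  8.110e-01  1.676e+00 -1.000e-03  1.122e+00
  1.864e+00]
p [ 0.464 -0.171  0.401] tilt 23.0 az 56.9 j [-1.096 -0.29   1.419  1.698 -0.105  1.388  2.86 ]
p [ 0.418 -0.188  0.243] tilt 17.9 az 47.1 j [-1.032 -0.29   1.44   2.041 -0.008  1.035  2.86 ]
```

```bash
cat > t5.py <<'E'
from sim import *
rng=np.random.default_rng(0)
def ik(G,tries=40,pref=None):
    best=None;sols=[]
    for k in range(tries):
        x0=rng.uniform(LO+.05,HI-.05)
        s=LSQ(lambda x:err(F(x),G,1.),x0,bounds=(LO+.03,HI-.03),max_nfev=60)
        if s.cost<1e-8: sols.append(s.x)
    return sols
def pose(bar,A,phi,ysign,rot=0):
    A,phi,rot=np.radians([A,phi,rot])
    t=np.array([np.sin(phi)*np.cos(A),np.sin(phi)*np.sin(A),-np.cos(phi)])
    y=ysign*np.array([np.cos(A-np.pi/2),np.sin(A-np.pi/2),0])
    M=np.c_[np.cross(y,t),y,t]
    M=R.from_rotvec(-t*rot).as_matrix()@M
    G=np.eye(4);G[:3,:3]=M;G[:3,3]=np.array(bar)+.019*t;return G
if __name__=='__main__':
  for A in(-98,82):
   for phi in(50,60):
    for ys in(1,-1):
      for name,bar,rot in(('rack',(.43,-.31,.145),0),('crate0',(.47,0,.3),0),('cr+60',(.47,0,.22),60),('cr-60',(.47,0,.22),-60)):
        S=ik(pose(bar,A,phi,ys,rot),25)
        if S: S=np.array(S);print(A,phi,ys,name,len(S),'min',S.min(0).round(2),'max',S.max(0).round(2))
        else: print(A,phi,ys,name,0)
E
time python3 t5.py
```

```text
-98 50 1 rack 8 min [-0.92  0.62  0.9   2.18 -0.31  0.54 -2.83] max [-0.71  1.05  1.4   2.19  0.65  0.69  2.73]
-98 50 1 crate0 9 min [-1.34  0.38 -0.66  1.73  0.27  1.39  2.08] max [-0.09  0.61  1.12  1.81  0.76  1.82  2.7 ]
-98 50 1 cr+60 5 min [-1.15  0.55  0.66  1.87  0.35  1.31 -2.83] max [-1.06  0.59  0.8   1.88  0.41  1.34 -2.75]
-98 50 1 cr-60 6 min [-1.09  0.48 -0.86  1.8   0.39  1.33  0.84] max [0.03 0.63 0.7  1.87 0.86 1.81 1.38]
-98 50 -1 rack 14 min [-0.86  0.45 -0.24  2.13  0.26  0.56 -0.99] max [ 0.16  0.81  1.17  2.19  1.09  1.16 -0.21]
-98 50 -1 crate0 10 min [-1.43  0.38 -0.49  1.74  0.05  1.33 -1.01] max [-0.21  0.82  1.41  1.82  0.72  1.77 -0.18]
-98 50 -1 cr+60 5 min [-0.69  0.47 -0.84  1.8   0.58  1.48 -0.2 ] max [0.02 0.63 0.14 1.84 0.85 1.8  0.11]
-98 50 -1 cr-60 7 min [-1.23  0.47 -0.86  1.8   0.28  1.28 -2.3 ] max [ 0.03  0.65  0.93  1.88  0.86  1.81 -1.62]
-98 60 1 rack 8 min [-0.82  0.63 -0.58  2.12  0.65  0.67  1.94] max [0.35 0.82 0.97 2.2  1.26 1.5  2.45]
-98 60 1 crate0 5 min [-1.34  0.48 -0.22  1.75  0.33  1.42  2.12] max [-0.46  0.72  1.09  1.81  0.7
[... 1732 characters left out ...]
1.4   1.88 -0.99  1.1   0.13] max [ 1.47  0.83  0.38  1.96 -0.26  1.59  0.89]
82 60 1 cr+60 8 min [ 1.3   0.75 -1.42  1.94 -0.45  0.98  1.09] max [ 1.45  1.03 -1.06  1.94 -0.04  1.05  1.5 ]
82 60 1 cr-60 5 min [ 1.32  0.76 -1.44  1.94 -0.43  0.98 -1.04] max [ 1.46  1.05 -1.09  1.94 -0.01  1.04 -0.62]
82 60 -1 rack 2 min [ 0.82  0.86 -0.41  1.45 -0.74  1.59 -2.31] max [ 1.19  0.89  0.22  1.48 -0.44  1.76 -2.  ]
82 60 -1 crate0 0
82 60 -1 cr+60 5 min [ 0.48  0.48 -1.22  1.94 -0.96  1.01 -1.8 ] max [ 1.38  0.86  0.08  2.   -0.3   1.41 -1.12]
82 60 -1 cr-60 5 min [ 1.01  0.56 -1.44  1.94 -0.74  0.98  2.1 ] max [ 1.45  1.05 -0.62  1.96 -0.01  1.2   2.83]
real	0m48.641s
user	0m48.883s
sys	0m0.120s
```

```bash
cat > plan.py <<'E'
from sim import *
from station import robot
def cur():
    s=robot.get_state();T=np.eye(4);T[:3,:3]=R.from_quat(s['ee_rot']).as_matrix();T[:3,3]=s['ee_pos'];return T,np.array(s['joints']),s
def seg(T,p,yaw,n,q=None):
    """rows from pose T to position p with total tool yaw (rad) in n rows; returns rows, T, q(sim)"""
    rows=[];d=(np.array(p)-T[:3,3])/n;T=T.copy()
    for i in range(n):
        v=np.round(T[:3,:3].T@d/.6,3);y=round(yaw/n/2,3);rows.append([v.tolist(),y])
        if q is not None:q=row2(q,v,y)
        T[:3,3]+=T[:3,:3]@v*.6;T[:3,:3]=T[:3,:3]@R.from_rotvec([0,0,2*y]).as_matrix()
    print(str(rows).replace(' ',''));
    if q is not None: show(q)
    return T,q
def az(v): return np.degrees(np.arctan2(v[1],v[0]))
def yaw_to(T,a):
    """tool yaw bringing tool y's azimuth to a deg (tool y kept horizontal if exact)"""
    t=T[:3,2];h=np.array([np.cos(np.radians(a)),np.sin(np.radians(a)),0]);h-=t*(h@t);h/=np.linalg.norm(h)
    return np.arctan2(np.cross(T[:3,1],h)@t,T[:3,1]@h)
E
python3 - <<'E'
from plan import *
T,q,s=cur();t=T[:3,2];B=np.array([.381,.326,.114])
for a in(154,-26): print(a,yaw_to(T,a))
T,q=seg(T,B+.019*t+[0,0,.14]-.0*t,yaw_to(T,154),10,q);print(T[:3,1])
T,q=seg(T,B+.019*t,0,6,q)
E
```

```text
154 -1.2031065528528724
-26 1.938486100736921
[[[-0.016,-0.014,0.011],np.float64(-0.06)],[[-0.014,-0.016,0.011],np.float64(-0.06)],[[-0.012,-0.017,0.011],np.float64(-0.06)],[[-0.01,-0.019,0.011],np.float64(-0.06)],[[-0.008,-0.02,0.011],np.float64(-0.06)],[[-0.005,-0.02,0.011],np.float64(-0.06)],[[-0.003,-0.021,0.011],np.float64(-0.06)],[[-0.0,-0.021,0.011],np.float64(-0.06)],[[0.002,-0.021,0.011],np.float64(-0.06)],[[0.005,-0.021,0.011],np.float64(-0.06)]]
p [0.382 0.328 0.236] tilt 7.9 az 55.9 j [ 0.387  0.426 -1.47   1.886  0.487  1.109  1.442]
[-0.89611494  0.44342708 -0.0187199 ]
[[[0.005,0.001,0.039],0.0],[[0.005,0.001,0.039],0.0],[[0.005,0.001,0.039],0.0],[[0.005,0.001,0.039],0.0],[[0.005,0.001,0.039],0.0],[[0.005,0.001,0.039],0.0]]
p [0.382 0.33  0.095] tilt 7.9 az 55.9 j [ 0.166  0.56  -1.225  2.059  0.72   0.856  1.238]
```

>>> send_rows([
  [[-0.016,-0.014,0.011],-0.06],
  [[-0.014,-0.016,0.011],-0.06],
  [[-0.012,-0.017,0.011],-0.06],
  [[-0.01,-0.019,0.011],-0.06],
  [[-0.008,-0.02,0.011],-0.06],
  [[-0.005,-0.02,0.011],-0.06],
  [[-0.003,-0.021,0.011],-0.06],
  [[0,-0.021,0.011],-0.06],
  [[0.002,-0.021,0.011],-0.06],
  [[0.005,-0.021,0.011],-0.06],
  [[0,0,0],0],
], fingers=1)

```text
time: 4.0
ee_pos: [0.3831, 0.3279, 0.2357]
ee_rot: [-0.527, 0.847, 0.028, 0.063]
wrist_force: [-0.1, 0.8, -0.1]
gripper_width: 0.086
finger_force: 0.0
```

```bash
python3 st.py; python3 - <<'E'
from plan import *
T,q,s=cur();t=T[:3,2];B=np.array([.381,.326,.114])
T,q=seg(T,B+.019*t,yaw_to(T,154),6,q)
E
```

```text
t 4.0 p [0.3831 0.3279 0.2357] j [ 0.3825  0.4111 -1.451   1.8869  0.4703  1.1003  1.4594] w 0.08595797783795193 F [-0.0982  0.7665 -0.1023] T [-0.1404  0.0923  0.0202] ff 0.0
X [-0.4371 -0.8891 -0.1361] Y [-0.8961  0.4435 -0.0194] Z [ 0.0776  0.1135 -0.9905] tilt 7.904019182209672
[[[0.005,0.001,0.039],np.float64(-0.0)],[[0.005,0.001,0.039],np.float64(-0.0)],[[0.005,0.001,0.039],np.float64(-0.0)],[[0.005,0.001,0.039],np.float64(-0.0)],[[0.005,0.001,0.039],np.float64(-0.0)],[[0.005,0.001,0.039],np.float64(-0.0)]]
p [0.383 0.329 0.094] tilt 7.9 az 55.7 j [ 0.158  0.549 -1.208  2.06   0.706  0.846  1.252]
```

>>> send_rows([
  [[0.005,0.001,0.039],0],
  [[0.005,0.001,0.039],0],
  [[0.005,0.001,0.039],0],
  [[0.005,0.001,0.039],0],
  [[0.005,0.001,0.039],0],
  [[0.005,0.001,0.039],0],
  [[0,0,0],0],
])

```text
time: 4.7
ee_pos: [0.3805, 0.3307, 0.0935]
ee_rot: [-0.526, 0.848, 0.028, 0.062]
wrist_force: [0.2, -0.0, -0.1]
gripper_width: 0.0854
finger_force: 0.0
```

>>> send_rows([
  [[0,0,0],0],
  [[0,0,0],0],
  [[0,0,0],0],
  [[0,0,0],0],
  [[0,0,0],0],
  [[0,0,0],0],
  [[0,0,0],0],
  [[0,0,0],0],
], fingers=-1, force=60)

```text
time: 5.5
ee_pos: [0.3822, 0.332, 0.0957]
ee_rot: [-0.527, 0.847, 0.028, 0.064]
wrist_force: [-2.3, 1.1, 4.9]
gripper_width: -0.0
finger_force: 2.2
```

```bash
python3 st.py; python3 - <<'E'
from station import vision
from h import *
import pickle
d={n:vision.get_image(n) for n in('side','top')};pickle.dump(d,open('d1.pkl','wb'))
a=np.zeros((460,800,3),np.uint8)
b=crop(d['top']['frame'],105,190,80,85,5);a[:425,:400]=b
b=crop(d['side']['frame'],145,90,80,85,5);a[:425,400:800]=b
cv2.imwrite('pics/grip.png',a)
E
```

```text
t 5.5 p [0.3822 0.332  0.0957] j [ 0.1509  0.5428 -1.2033  2.0586  0.7     0.8425  1.2537] w -2.8159737470865184e-05 F [-2.3113  1.1239  4.9016] T [0.0731 0.3626 0.0633] ff 2.187931020744145
X [-0.4358 -0.8893 -0.1389] Y [-0.8965  0.4425 -0.0203] Z [ 0.0795  0.1157 -0.9901] tilt 8.070261094141589
```

View pics/grip.png

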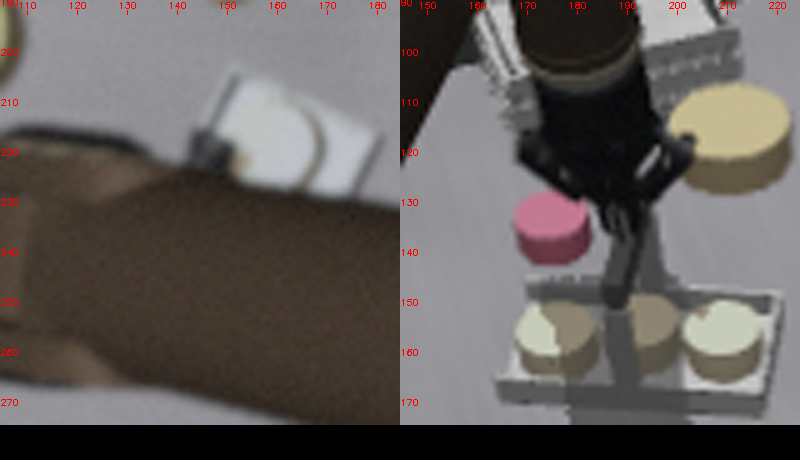

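```bash
python3 - <<'E'
from h import *; import pickle
d=pickle.load(open('d1.pkl','rb'))
for n,p in(('tcp',[.3822,.332,.0957]),('bar',[.381,.326,.114]),('bartop',[.381,.326,.128]),('barY+',[.405,.3755,.128]),('barY-',[.357,.2765,.128]),('Y-bot',[.357,.2765,.1]),('tcp+100up',[.374,.3205,.195])): print(n,proj(d['side'],p)[0].round(1),proj(d['top'],p)[0].round(1))
E
```

```text
tcp [190.9 142.5] [145.2 235. ]
bar [190.5 139.8] [145.4 235.1]
bartop [190.  136.9] [144.2 234.9]
barY+ [192.6 127. ] [128.3 227.2]
barY- [187.3 147.2] [160.1 242.6]
Y-bot [188.2 153.1] [162.3 242.9]
tcp+100up [186.5 123.7] [139.4 236.2]
```

>>> send_rows([
  [[0,0,0],0],
  [[0,0,0],0],
  [[0,0,0],0],
  [[0,0,0],0],
  [[0,0,0],0],
  [[0,0,0],0],
  [[0,0,0],0],
  [[0,0,0],0],
], fingers=1)

```text
time: 6.4
ee_pos: [0.3822, 0.3315, 0.0954]
ee_rot: [-0.527, 0.847, 0.028, 0.064]
wrist_force: [-0.2, -0.1, 1.3]
gripper_width: 0.0858
finger_force: 0.0
```

```bash
python3 st.py; python3 - <<'E'
from station import vision
from h import *
import pickle
d={n:vision.get_image(n) for n in('side','top')};pickle.dump(d,open('d2.pkl','wb'))
d1=pickle.load(open('d1.pkl','rb'))
a=np.zeros((600,800,3),np.uint8)
for i,(dd,n,x,y) in enumerate(((d,'side',165,100),(d1,'side',165,100),(d,'top',125,200),)):
    b=crop(cv2.convertScaleAbs(dd[n]['frame'],alpha=1.6,beta=10),x,y,50,55 if i<2 else 40,8 if i<2 else 4);a[(i//2)*440:(i//2)*440+b.shape[0],(i%2)*400:(i%2)*400+b.shape[1]]=b[:600-(i//2)*440]
cv2.imwrite('pics/grip2.png',a)
E
```

```text
t 6.4 p [0.3822 0.3315 0.0954] j [ 0.1509  0.543  -1.2027  2.059   0.7001  0.8426  1.2537] w 0.08584352692720863 F [-0.1669 -0.0922  1.2607] T [-0.1218  0.0801  0.0465] ff 0.0
X [-0.436  -0.8893 -0.1382] Y [-0.8965  0.4426 -0.0202] Z [ 0.0792  0.115  -0.9902] tilt 8.026763701355074
```

View pics/grip2.png

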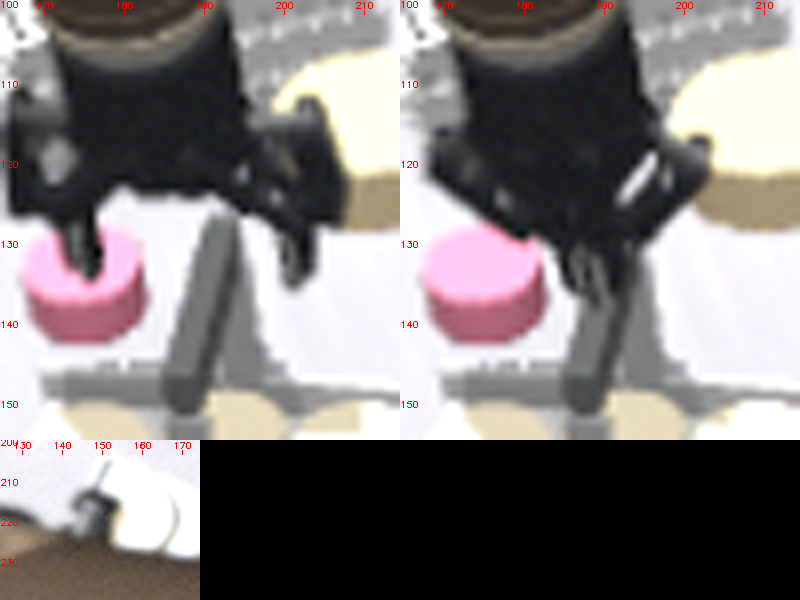

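>>> send_rows([
  [[0,0,0.015],0],
  [[0,0,0.015],0],
  [[0,0,0.015],0],
  [[0,0,0],0],
])

```text
time: 6.9
ee_pos: [0.3836, 0.3342, 0.0671]
ee_rot: [-0.527, 0.847, 0.028, 0.063]
wrist_force: [0.3, 0.2, 0.2]
gripper_width: 0.0853
finger_force: 0.0
```

>>> send_rows([
  [[0,0,0],0],
  [[0,0,0],0],
  [[0,0,0],0],
  [[0,0,0],0],
  [[0,0,0],0],
  [[0,0,0],0],
  [[0,0,0],0],
], fingers=-1, force=60)

```text
time: 7.6
ee_pos: [0.3845, 0.3349, 0.0691]
ee_rot: [-0.527, 0.847, 0.028, 0.064]
wrist_force: [-0.2, -1.1, 4.7]
gripper_width: 0.0152
finger_force: 58.8
```

```bash
python3 st.py; python3 - <<'E'
from h import *; import pickle
d=pickle.load(open('d2.pkl','rb'))['side']
# where along the tool axis the mid of the open tips would be
for k in(0,.013,.03,.045): print(k,proj(d,np.array([.3822,.3315,.0954])-k*np.array([.079,.115,-.99]))[0],[proj(d,np.array([.3822,.3315,.0954])-k*np.array([.079,.115,-.99])+s*.05*np.array([-.8965,.4426,-.02]))[0].round(1) for s in(1,-1)])
E
```

```text
t 7.6 p [0.3845 0.3349 0.0691] j [ 0.0988  0.5772 -1.1457  2.0749  0.7579  0.8003  1.2045] w 0.015173702387091799 F [-0.1867 -1.0566  4.7253] T [-0.0265  0.8322  0.0746] ff 58.788453340530396
X [-0.4365 -0.8889 -0.1388] Y [-0.8962  0.4433 -0.0203] Z [ 0.0795  0.1155 -0.9901] tilt 8.06346293131173
0 [190.90404139 142.60571267] [array([177.5, 142.2]), array([204.4, 143.1])]
0.013 [190.36786374 140.28618012] [array([176.9, 139.9]), array([204. , 140.7])]
0.03 [189.65678831 137.20656664] [array([176.1, 136.8]), array([203.4, 137.6])]
0.045 [189.01986212 134.44471227] [array([175.3, 134. ]), array([202.8, 134.9])]
```

```bash
python3 - <<'E'
import fit as f
from h import *
L=[(f.T,(x,y,.03),np.array(u)) for x,y,u in((.101,.073,(327.8,185.6)),(-.101,.073,(321.3,243.9)),(.101,-.073,(368.6,191.7)),(-.101,-.073,(363.9,249.3)))]
p,r=f.fit(L,[.43,-.31,-.13]);print('rack top-only',p,r.round(1).tolist())
c,s=np.cos(p[2]),np.sin(p[2])
for z in(0,.03): print(z,[ (proj(f.S,[p[0]+c*x-s*y,p[1]+s*x+c*y,z])[0]).round(1).tolist() for x,y in((.101,.073),(.101,-.073),(-.101,-.073),(-.101,.073))])
print('clicked',[f.cs(*b).round(1).tolist() for b in((350,355),(408,512),(154,572),(109,405))])
from scipy import ndimage
# edge-based refinement: project all bar outlines on both images' darkness
im={k:cv2.GaussianBlur(cv2.cvtColor(f.d[k]['frame'],cv2.COLOR_BGR2GRAY).astype(float),(0,0),.7) for k in f.d}
for k in im: im[k]=im[k]-cv2.GaussianBlur(im[k],(0,0),6)
def val(k,P): q=proj(f.d[k],P);return ndimage.map_coordinates(im[k],[q[:,1],q[:,0]],order=1)
t=np.linspace(-1,1,60)
def pts(p,z): 
    o=[]
    for y in(-.073,.073): o+=[(a*.1,y,z) for a in t]
    for x in(-.101,.101): o+=[(x,a*.073,z) for a in t]
    o=np.array(o);c,s=np.cos(p[2]),np.sin(p[2])
    return np.c_[p[0]+c*o[:,0]-s*o[:,1],p[1]+s*o[:,0]+c*o[:,1],o[:,2]]
import itertools
for k,sg,z in(('top',1,.03),('side',-1,.03),('side',1,.03),('side',-1,.015)):
    best=max(((sg*val(k,pts((x,y,a),z)).mean(),x,y,a) for x in np.arange(.41,.46,.003) for y in np.arange(-.34,-.28,.003) for a in np.arange(-.2,-.05,.02)));print(k,sg,z,np.round(best,3))
E
```

```text
tray [ 0.38027515  0.32689572 -0.45303415] [[-0.3, -2.2], [-1.4, -0.5], [0.1, -0.9], [-0.2, 0.7], [-0.2, 0.4], [-0.4, 1.2], [0.6, 1.0], [-0.7, 0.6], [-0.1, 0.3], [-0.3, -0.4]]
tray [ 0.37993166  0.32489547 -0.45235144  0.0038916 ] 
bar [0.40426956 0.37092796 0.13275444] [ 0.04029372 -0.21863689 -0.2652124   0.03760767]
bar [0.3599111  0.28066464 0.13159829] [-0.06946159  0.38650811  0.45224762 -0.0597753 ]
c_far [0.43764678 0.30125253 0.04518627] [ 0.04924432 -0.26004186 -0.29699649  0.04823293]
c_near [0.32140894 0.34517595 0.04502208] [-0.01189191  0.06842325  0.08009983 -0.00911295]
crate [ 0.46757537 -0.00920269 -0.07268583] [[-0.1, -1.4], [0.0, -1.4], [0.7, -1.1], [0.7, -0.9], [0.5, 0.2], [-1.4, -0.4], [0.6, 0.1], [-1.9, -0.8], [-0.7, 0.8], [0.1, 0.3]]
crate [ 0.46864507 -0.00737674 -0.07282567 -0.00614186] 
rack [ 0.43211592 -0.31583597 -0.13519605] [[2.1, 1.4], [-0.1, -2.6], [2.7, -0.2], [-0.2, -2.9], [3.9, 0.2], [-0.5, -2.4], [3.4, -0.0], [0.3, -1.7]]
rack [ 0.43508864 -0.31168196 -0.14668047 -0.02339422] 
rack top-only [ 0.43449903 -0.3126978  -0.15134248] [[-0.7, -1.0], [-1.0, 0.8], [1.6, -1.3], [0.5, 1.4]]
0 [[299.4, 271.7], [314.1, 314.1], [245.6, 329.7], [235.0, 285.2]]
0.03 [[300.2, 266.6], [315.2, 309.4], [245.4, 325.2], [234.6, 280.2]]
clicked [[299.2, 270.6], [314.9, 313.0], [246.3, 329.2], [234.1, 284.1]]
top 1 0.03 [ 7.855  0.437 -0.316 -0.14 ]
side -1 0.03 [26.795  0.428 -0.322 -0.14 ]
side 1 0.03 [ 5.975  0.44  -0.313 -0.14 ]
side -1 0.015 [29.432  0.431 -0.316 -0.14 ]
```

>>> send_rows([
  [[-0.012,-0.002,-0.04],0],
  [[-0.012,-0.002,-0.06],0],
  [[-0.012,-0.002,-0.06],0],
  [[-0.012,-0.002,-0.06],0],
  [[0,0,0],0],
  [[0,0,0],0],
  [[0,0,0],0],
])

```text
time: 8.3
ee_pos: [0.3902, 0.3415, 0.2018]
ee_rot: [-0.527, 0.847, 0.027, 0.063]
wrist_force: [-0.1, 0.1, -4.9]
gripper_width: 0.0148
finger_force: 60.6
```

```bash
python3 st.py
```

```text
t 8.3 p [0.3902 0.3415 0.2018] j [ 0.2735  0.4527 -1.3576  1.9063  0.5267  1.0462  1.4051] w 0.014773480695866974 F [-0.1435  0.1175 -4.8883] T [-0.3005  0.1969  0.0182] ff 60.62062740325928
X [-0.4366 -0.8894 -0.1353] Y [-0.8963  0.443  -0.0199] Z [ 0.0776  0.1126 -0.9906] tilt 7.861731621150067
```

```bash
cat >> plan.py <<'E'
GO=.045
def prof(n): 
    u=np.arange(n+1)/n; return np.diff((1-np.cos(np.pi*u))/2)
def segc(T,p,yaw,n,q=None,split=12):
    rows=[];T=T.copy();P0=T[:3,3].copy();D_=np.array(p)-P0;w=prof(n);acc=0.
    for i in range(n):
        acc+=w[i];tgt=P0+D_*acc
        v=np.round(T[:3,:3].T@(tgt-T[:3,3])/.6,3)+0.;y=float(round(yaw*w[i]/2,3));rows.append([v.tolist(),y])
        if q is not None:q=row2(q,v,y)
        T[:3,3]+=T[:3,:3]@v*.6;T[:3,:3]=T[:3,:3]@R.from_rotvec([0,0,2*y]).as_matrix()
    for i in range(0,n,split): print(str(rows[i:i+split]).replace(' ',''))
    print('end',T[:3,3].round(4),'tooly az',az(T[:3,1]),'tilt',np.degrees(np.arccos(-T[2,2])))
    if q is not None: show(q)
    return T,q
E
python3 - <<'E'
from plan import *
T,q,s=cur();t=T[:3,2]
Rt=T[:3,:3].T@np.c_[[np.cos(np.radians(-26.2)),np.sin(np.radians(-26.2)),0],[np.cos(np.radians(63.8)),np.sin(np.radians(63.8)),0],[0,0,1]]
np.save('Rt.npy',Rt)
bar=np.array([.437,-.315,.144+.11])
T,q=segc(T,bar+GO*t,yaw_to(T,172),24,q)
M=T[:3,:3]@Rt;print('tray axes',M.round(3).tolist(), az(M[:,0]))
E
```

```text
[[[0.004,-0.002,-0.001],-0.001],[[0.012,-0.007,-0.001],-0.002],[[0.019,-0.012,-0.003],-0.003],[[0.027,-0.016,-0.004],-0.005],[[0.035,-0.019,-0.004],-0.006],[[0.04,-0.023,-0.006],-0.007],[[0.047,-0.025,-0.006],-0.008],[[0.052,-0.027,-0.007],-0.009],[[0.057,-0.028,-0.008],-0.009],[[0.061,-0.029,-0.008],-0.01],[[0.063,-0.028,-0.008],-0.01],[[0.065,-0.027,-0.008],-0.01]]
[[[0.066,-0.027,-0.009],-0.01],[[0.065,-0.024,-0.008],-0.01],[[0.063,-0.022,-0.008],-0.01],[[0.06,-0.02,-0.007],-0.009],[[0.056,-0.018,-0.007],-0.009],[[0.051,-0.015,-0.007],-0.008],[[0.045,-0.012,-0.005],-0.007],[[0.038,-0.01,-0.005],-0.006],[[0.031,-0.008,-0.004],-0.005],[[0.022,-0.005,-0.002],-0.003],[[0.013,-0.003,-0.002],-0.002],[[0.005,-0.001,0.0],-0.001]]
end [ 0.4405 -0.3102  0.2091] tooly az 171.8950419485692 tilt 7.861731621150254
p [ 0.473 -0.29   0.181] tilt 6.9 az 56.5 j [ 1.471  0.789 -1.47   1.736  0.709  1.304  2.86 ]
tray axes [[0.989, 0.14, -0.039], [-0.139, 0.99, 0.019], [0.042, -0.013, 0.999]] -8.019208551876716
```

>>> send_rows([
  [[0.012,0.002,0.06],0],
  [[0.012,0.002,0.06],0],
  [[0.012,0.002,0.06],0],
  [[0.012,0.002,0.036],0],
  [[0,0,0],0],
  [[0,0,0],0],
])

```text
time: 8.9
ee_pos: [0.3828, 0.3337, 0.0695]
ee_rot: [-0.528, 0.847, 0.028, 0.063]
wrist_force: [0.7, 0.5, -4.1]
gripper_width: 0.015
finger_force: 67.6
```

>>> send_rows([
  [[0,0,0],0],
  [[0,0,0],0],
  [[0,0,0],0],
  [[0,0,0],0],
  [[0,0,0],0],
  [[0,0,0],0],
], fingers=1)

```text
time: 9.5
ee_pos: [0.3843, 0.3344, 0.0712]
ee_rot: [-0.527, 0.847, 0.028, 0.064]
wrist_force: [0.4, 0.2, -0.5]
gripper_width: 0.0854
finger_force: 0.0
```

```bash
python3 st.py; python3 - <<'E'
from plan import *
T,q,s=cur();t=T[:3,2];P=T[:3,3].copy();
T,q=segc(T,P-.07*t,0,4,q)
y=yaw_to(T,-26.3);y=y if y>0 else y+2*np.pi;print(y)
T,q=seg(T,P-.07*t,y,22,q);print(az(T[:3,1]))
T,q=segc(T,P,0,5,q)
E
```

```text
t 9.5 p [0.3843 0.3344 0.0712] j [ 0.0996  0.5705 -1.1442  2.0742  0.7478  0.8002  1.2137] w 0.08539640108269413 F [ 0.4016  0.1663 -0.4983] T [-0.0653  0.0153 -0.0311] ff 0.0
X [-0.436  -0.8892 -0.1384] Y [-0.8964  0.4427 -0.0205] Z [ 0.0795  0.1152 -0.9902] tilt 8.045150268719885
[[[0.0,0.0,-0.017],0.0],[[0.0,0.0,-0.041],0.0],[[0.0,0.0,-0.042],0.0],[[0.0,0.0,-0.017],0.0]]
end [0.3787 0.3263 0.1407] tooly az 153.71694143944316 tilt 8.045150268719885
p [0.379 0.326 0.141] tilt 8.0 az 55.4 j [ 0.241  0.483 -1.294  2.024  0.603  0.914  1.337]
3.1447240857008274
[[[-0.0,0.0,0.0],np.float64(0.071)],[[-0.0,0.0,0.0],np.float64(0.071)],[[-0.0,0.0,0.0],np.float64(0.071)],[[-0.0,0.0,0.0],np.float64(0.071)],[[-0.0,0.0,0.0],np.float64(0.071)],[[-0.0,0.0,0.0],np.float64(0.071)],[[-0.0,0.0,0.0],np.float64(0.071)],[[-0.0,0.0,0.0],np.float64(0.071)],[[-0.0,0.0,0.0],np.float64(0.071)],[[0.0,0.0,0.0],np.float64(0.071)],[[0.0,0.0,0.0],np.float64(0.071)],[[0.0,0.0,0.0],np.float64(0.071)],[[0.0,0.0,0.0],np.float64(0.071)],[[0.0,0.0,0.0],np.float64(0.071)],[[0.0,0.0,0.0],np.float64(0.071)],[[0.0,0.0,0.0],np.float64(0.071)],[[0.0,0.0,0.0],np.float64(0.071)],[[0.0,0.0,0.0],np.float64(0.071)],[[0.0,0.0,0.0],np.float64(0.071)],[[0.0,0.0,0.0],np.float64(0.071)],[[0.0,-0.0,0.0],np.float64(0.071)],[[0.0,-0.0,0.0],np.float64(0.071)]]
p [0.379 0.325 0.141] tilt 8.1 az 55.5 j [-0.254  0.235 -0.608  2.048  0.167  0.766 -1.391]
-25.284523075811734
[[[0.0,0.0,0.011],0.0],[[0.0,0.0,0.029],0.0],[[0.0,0.0,0.037],0.0],[[0.0,0.0,0.029],0.0],[[0.0,0.0,0.011],0.0]]
end [0.3843 0.3344 0.0712] tooly az -25.284523075811734 tilt 8.045150268720885
p [0.384 0.333 0.072] tilt 8.1 az 55.6 j [-0.332  0.354 -0.547  2.098  0.284  0.616 -1.501]
```

>>> send_rows([
  [[0,0,-0.025],0],
  [[0,0,-0.045],0],
  [[0,0,-0.045],0],
  [[0,0,0],0.071],
  [[0,0,0],0.071],
  [[0,0,0],0.071],
  [[0,0,0],0.071],
  [[0,0,0],0.071],
  [[0,0,0],0.071],
  [[0,0,0],0.071],
  [[0,0,0],0.071],
  [[0,0,0],0.071],
])

```text
time: 10.7
ee_pos: [0.3786, 0.3264, 0.1395]
ee_rot: [0.085, 0.994, 0.061, 0.035]
wrist_force: [0.3, 0.7, -0.0]
gripper_width: 0.085
finger_force: 0.0
```

>>> send_rows([
  [[0,0,0],0.071],
  [[0,0,0],0.071],
  [[0,0,0],0.071],
  [[0,0,0],0.071],
  [[0,0,0],0.071],
  [[0,0,0],0.071],
  [[0,0,0],0.071],
  [[0,0,0],0.071],
  [[0,0,0],0.071],
  [[0,0,0],0.071],
  [[0,0,0],0.071],
  [[0,0,0],0.071],
])

```text
time: 11.9
ee_pos: [0.3785, 0.3265, 0.1394]
ee_rot: [0.804, 0.591, 0.066, -0.023]
wrist_force: [1.1, -0.2, -0.3]
gripper_width: 0.0855
finger_force: 0.0
```

```bash
python3 st.py; python3 - <<'E'
from plan import *
T,q,s=cur();t=T[:3,2]
T,q=segc(T,[.3843,.3344,.0705],yaw_to(T,-26.3),5,q)
E
```

```text
t 11.9 p [0.3785 0.3265 0.1394] j [-0.2531  0.2396 -0.612   2.048   0.173   0.7635 -1.2623] w 0.08546827366631762 F [ 1.0647 -0.1693 -0.2724] T [-0.13    0.0885  0.027 ] ff 0.0
X [0.2932 0.9467 0.1335] Y [ 0.9528 -0.3009  0.0413] Z [ 0.0793  0.1151 -0.9902] tilt 8.032865472975526
[[[0.0,0.0,0.011],0.008],[[0.0,0.0,0.029],0.02],[[0.0,0.0,0.036],0.024],[[0.0,0.0,0.029],0.02],[[0.0,0.0,0.011],0.008]]
end [0.384  0.3345 0.0705] tooly az -26.615341065884518 tilt 8.03286547297557
p [0.384 0.334 0.071] tilt 8.0 az 55.5 j [-0.359  0.351 -0.518  2.099  0.268  0.611 -1.512]
```

>>> send_rows([
  [[0,0,0.015],0.005],
  [[0,0,0.03],0],
  [[0,0,0.035],0],
  [[0,0,0.025],0],
  [[0,0,0.01],0],
  [[0,0,0],0],
])

```text
time: 12.5
ee_pos: [0.3834, 0.3342, 0.07]
ee_rot: [0.804, 0.59, 0.065, -0.023]
wrist_force: [0.2, 0.4, 0.8]
gripper_width: 0.0853
finger_force: 0.0
```

>>> send_rows([
  [[0,0,0],0],
  [[0,0,0],0],
  [[0,0,0],0],
  [[0,0,0],0],
  [[0,0,0],0],
  [[0,0,0],0],
  [[0,0,0],0],
], fingers=-1, force=60)

```text
time: 13.2
ee_pos: [0.3847, 0.3352, 0.0718]
ee_rot: [0.805, 0.589, 0.067, -0.023]
wrist_force: [0.7, 1.1, 4.6]
gripper_width: 0.0151
finger_force: 60.2
```

```bash
python3 st.py; python3 - <<'E'
from plan import *
T,q,s=cur();t=T[:3,2]
x=T[:3,1].copy();x[2]=0;x/=np.linalg.norm(x)
Rt=T[:3,:3].T@np.c_[x,np.cross([0,0,1],x),[0,0,1]];np.save('Rt.npy',Rt)
T,q=segc(T,T[:3,3]+[0,0,.13],0,6,q)
bar=np.array([.437,-.315,.144+.10])
T,q=segc(T,bar+GO*t,yaw_to(T,-8),24,q)
M=T[:3,:3]@Rt;print('tray axes',M.round(3).tolist(), az(M[:,0]))
E
```

```text
t 13.2 p [0.3847 0.3352 0.0718] j [-0.3281  0.3563 -0.5549  2.0956  0.2914  0.6167 -1.3775] w 0.01505945580159279 F [0.6964 1.1014 4.6156] T [ 0.3938  0.7562 -0.2167] ff 60.22334591019899
X [0.2979 0.9449 0.1355] Y [ 0.9512 -0.3058  0.0411] Z [ 0.0803  0.1166 -0.9899] tilt 8.139517277123076
[[[0.002,0.001,-0.014],0.0],[[0.005,0.001,-0.04],0.0],[[0.008,0.002,-0.053],0.0],[[0.007,0.003,-0.054],0.0],[[0.005,0.001,-0.039],0.0],[[0.002,0.001,-0.014],0.0]]
end [0.3847 0.335  0.2015] tooly az -17.82016115150049 tilt 8.139517277123076
p [0.385 0.335 0.201] tilt 8.1 az 55.4 j [-0.234  0.178 -0.623  1.951  0.109  0.907 -1.211]
[[[-0.004,0.002,0.0],-0.0],[[-0.013,0.005,-0.002],-0.001],[[-0.021,0.009,-0.002],-0.002],[[-0.028,0.012,-0.004],-0.002],[[-0.036,0.015,-0.004],-0.003],[[-0.043,0.017,-0.005],-0.004],[[-0.049,0.019,-0.005],-0.004],[[-0.055,0.021,-0.007],-0.004],[[-0.059,0.022,-0.006],-0.005],[[-0.062,0.023,-0.007],-0.005],[[-0.065,0.023,-0.008],-0.005],[[-0.066,0.023,-0.007],-0.005]]
[[[-0.067,0.022,-0.008],-0.005],[[-0.065,0.02,-0.007],-0.005],[[-0.064,0.02,-0.007],-0.005],[[-0.06,0.018,-0.007],-0.005],[[-0.056,0.016,-0.006],-0.004],[[-0.051,0.014,-0.006],-0.004],[[-0.044,0.012,-0.005],-0.004],[[-0.038,0.01,-0.004],-0.003],[[-0.03,0.008,-0.003],-0.002],[[-0.022,0.005,-0.003],-0.002],[[-0.013,0.004,-0.001],-0.001],[[-0.005,0.001,0.0],-0.0]]
end [ 0.4408 -0.3099  0.1992] tooly az -8.720441934268283 tilt 8.139517277123076
p [ 0.441 -0.309  0.199] tilt 8.1 az 55.3 j [ 0.633  0.272 -0.012  1.802 -0.158  1.075  0.548]
tray axes [[0.988, 0.152, -0.02], [-0.152, 0.988, 0.011], [0.021, -0.008, 1.0]] -8.739837467396008
```

>>> send_rows([
  [[0.002,0.001,-0.014],0],
  [[0.005,0.001,-0.04],0],
  [[0.008,0.002,-0.053],0],
  [[0.007,0.003,-0.054],0],
  [[0.005,0.001,-0.039],0],
  [[0.002,0.001,-0.014],0],
  [[0,0,0],0],
  [[0,0,0],0],
  [[0,0,0],0],
])

```text
time: 14.1
ee_pos: [0.3834, 0.3335, 0.199]
ee_rot: [0.805, 0.589, 0.065, -0.023]
wrist_force: [-0.2, 0.1, -5.0]
gripper_width: 0.0147
finger_force: 59.3
```

>>> send_rows([
  [[-0.004,0.002,0],0],
  [[-0.013,0.005,-0.002],-0.001],
  [[-0.021,0.009,-0.002],-0.002],
  [[-0.028,0.012,-0.004],-0.002],
  [[-0.036,0.015,-0.004],-0.003],
  [[-0.043,0.017,-0.005],-0.004],
  [[-0.049,0.019,-0.005],-0.004],
  [[-0.055,0.021,-0.007],-0.004],
  [[-0.059,0.022,-0.006],-0.005],
  [[-0.062,0.023,-0.007],-0.005],
  [[-0.065,0.023,-0.008],-0.005],
  [[-0.066,0.023,-0.007],-0.005],
])

```text
time: 15.3
ee_pos: [0.4122, 0.01, 0.2002]
ee_rot: [0.781, 0.621, 0.067, -0.02]
wrist_force: [1.1, 0.1, -4.5]
gripper_width: 0.015
finger_force: 59.4
```

>>> send_rows([
  [[-0.067,0.022,-0.008],-0.005],
  [[-0.065,0.02,-0.007],-0.005],
  [[-0.064,0.02,-0.007],-0.005],
  [[-0.06,0.018,-0.007],-0.005],
  [[-0.056,0.016,-0.006],-0.004],
  [[-0.051,0.014,-0.006],-0.004],
  [[-0.044,0.012,-0.005],-0.004],
  [[-0.038,0.01,-0.004],-0.003],
  [[-0.03,0.008,-0.003],-0.002],
  [[-0.022,0.005,-0.003],-0.002],
  [[-0.013,0.004,-0.001],-0.001],
  [[-0.005,0.001,0],0],
])

```text
time: 16.5
ee_pos: [0.4406, -0.3109, 0.1992]
ee_rot: [0.756, 0.651, 0.068, -0.018]
wrist_force: [-0.9, -0.1, -5.2]
gripper_width: 0.0146
finger_force: 59.3
```

```bash
python3 st.py; python3 - <<'E'
from plan import *
from station import vision
from h import *
import pickle
T,q,s=cur();t=T[:3,2]
bar=np.array([.437,-.315,.144+.02])
T,q=segc(T,bar+GO*t,yaw_to(T,-8),5,q)
d={n:vision.get_image(n) for n in('side','top')};pickle.dump(d,open('d3.pkl','wb'))
b=crop(d['side']['frame'],205,175,140,150,3.9);cv2.imwrite('pics/ra.png',b)
E
```

```text
t 16.5 p [ 0.4406 -0.3109  0.1992] j [ 0.6504  0.2745 -0.0319  1.7988 -0.1496  1.0757  0.5432] w 0.014624635333882136 F [-0.9496 -0.0612 -5.2175] T [-0.2421  0.1892  0.012 ] ff 59.28922355175018
X [0.1426 0.9818 0.1256] Y [ 0.9866 -0.1511  0.0612] Z [ 0.0791  0.1152 -0.9902] tilt 8.033256709073175
[[[-0.001,-0.001,0.013],-0.0],[[-0.004,-0.002,0.033],-0.001],[[-0.005,-0.003,0.04],-0.001],[[-0.003,-0.002,0.033],-0.001],[[-0.002,-0.001,0.013],-0.0]]
end [ 0.4403 -0.3098  0.1193] tooly az -8.366493912560166 tilt 8.033256709073175
p [ 0.44  -0.31   0.119] tilt 8.0 az 55.5 j [ 0.656  0.36  -0.042  1.888 -0.16   0.902  0.575]
```

View pics/ra.png

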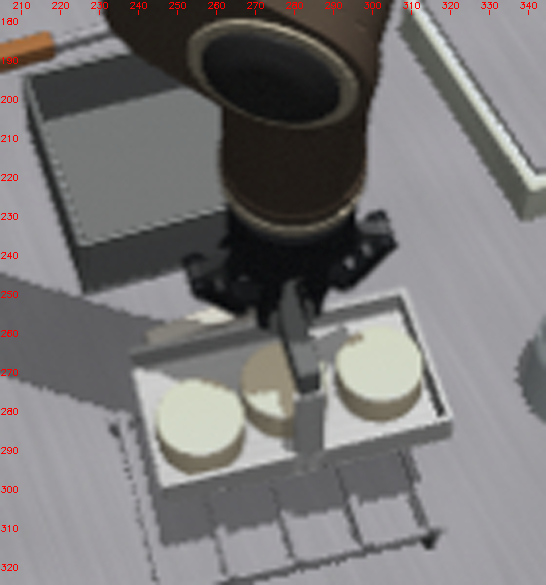

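>>> send_rows([
  [[-0.002,-0.002,0.015],0],
  [[-0.005,-0.002,0.035],-0.001],
  [[-0.006,-0.003,0.045],-0.001],
  [[-0.005,-0.003,0.035],-0.001],
  [[-0.003,-0.002,0.02],0],
  [[-0.001,0,0.01],0],
  [[0,0,0],0],
  [[0,0,0],0],
])

```text
time: 17.4
ee_pos: [0.4396, -0.311, 0.1036]
ee_rot: [0.753, 0.654, 0.068, -0.018]
wrist_force: [-2.3, 0.6, 5.3]
gripper_width: 0.0147
finger_force: 62.5
```

```bash
python3 st.py
```

```text
t 17.4 p [ 0.4396 -0.311   0.1036] j [ 0.6595  0.3798 -0.0425  1.9023 -0.1636  0.8689  0.585 ] w 0.014746816865414531 F [-2.319   0.642   5.2509] T [0.5968 1.5091 0.0557] ff 62.46537641796749
X [0.1358 0.9828 0.1253] Y [ 0.9875 -0.1444  0.0623] Z [ 0.0794  0.1153 -0.9902] tilt 8.045830837069218
```

>>> send_rows([
  [[0,0,0],0],
  [[0,0,0],0],
  [[0,0,0],0],
  [[0,0,0],0],
  [[0,0,0],0],
  [[0,0,0],0],
], fingers=1)

```text
time: 18.0
ee_pos: [0.4395, -0.3113, 0.1023]
ee_rot: [0.754, 0.654, 0.068, -0.018]
wrist_force: [-0.2, 0.1, -0.4]
gripper_width: 0.0855
finger_force: 0.0
```

```bash
cat > t6.py <<'E'
from plan import *
from t3 import goto
def pushsim(q,az_,el,n):
    a,e=np.radians([az_,el]);u=np.array([np.cos(a)*np.cos(e),np.sin(a)*np.cos(e),np.sin(e)])
    for i in range(n): q=row2(q,F(q)[:3,:3].T@u*.083,0)
    return q
if __name__=='__main__':
    T,q0,s=cur();print(T[:3,3],s['gripper_width'])
    q0=goto(q0,[.435,-.318,.25],verbose=0)
    for r,a0,z in((.36,-98,.7),(.5,-80,.6),(.55,-60,.55)):
     a=np.radians(a0)
     q1=goto(q0,[r*np.cos(a),r*np.sin(a),z]);
     for paz in(-98,-105):
      for el in(50,65):
       q=q1
       for k in range(80):
        q=pushsim(q,paz,el,1)
        if F(q)[2,2]>-np.cos(np.radians(60)):break
       print(r,a0,paz,el,k,end=' ');show(q)
E
python3 t6.py
```

```text
[ 0.43948766 -0.31129668  0.10225335] 0.08548220745958385
p [ 0.004 -0.365  0.544] tilt 5.9 az 19.6 j [ 1.395 -0.125  0.113  1.443 -0.088  1.85   1.338]
0.36 -98 -98 50 63 p [-0.063 -0.966  0.849] tilt 60.8 az -86.4 j [ 1.559  0.676  0.96   0.14  -1.03   1.332  1.45 ]
0.36 -98 -98 65 60 p [-0.011 -0.76   0.983] tilt 60.8 az -82.4 j [ 1.482  0.424  0.997  0.14  -1.03   1.585  1.371]
0.36 -98 -105 50 63 p [-0.166 -0.951  0.847] tilt 60.4 az -91.3 j [ 1.677  0.674  0.933  0.14  -1.03   1.342  1.551]
0.36 -98 -105 65 60 p [-0.081 -0.752  0.981] tilt 60.5 az -86.3 j [ 1.597  0.422  0.958  0.14  -1.03   1.594  1.452]
p [ 0.102 -0.478  0.534] tilt 6.8 az 39.8 j [ 1.402  0.132 -0.069  1.211 -0.101  1.85   1.164]
0.5 -80 -98 50 64 p [-0.034 -0.966  0.848] tilt 60.9 az -82.2 j [ 1.553  0.675  0.902  0.14  -1.03   1.335  1.405]
0.5 -80 -98 65 60 p [ 0.03  -0.754  0.978] tilt 60.1 az -76.4 j [ 1.471  0.422  0.919  0.14  -1.03   1.603  1.293]
0.5 -80 -105 50 64 p [-0.135 -0.953  0.846] tilt 60.4 az -87.0 j [ 1.671  0.672  0.874  0.14  -1.03   1.349  1.504]
0.5 -80 -105 65 61 p [-0.04  -0.751  0.982] tilt 60.7 az -80.3 j [ 1.586  0.418  0.876  0.14  -1.03   1.599  1.372]
p [ 0.275 -0.47   0.527] tilt 7.8 az 51.0 j [ 1.074  0.234 -0.043  1.103 -0.123  1.85   0.858]
0.55 -60 -98 50 65 p [ 0.021 -0.955  0.85 ] tilt 60.9 az -74.2 j [ 1.544  0.665  0.789  0.14  -1.03   1.357  1.315]
0.55 -60 -98 65 61 p [ 0.105 -0.733  0.983] tilt 60.8 az -65.0 j [ 1.454  0.411  0.76   0.14  -1.03   1.615  1.138]
0.55 -60 -105 50 65 p [-0.08  -0.945  0.847] tilt 60.1 az -78.8 j [ 1.663  0.662  0.762  0.14  -1.03   1.379  1.413]
0.55 -60 -105 65 61 p [ 0.039 -0.732  0.981] tilt 60.4 az -68.4 j [ 1.569  0.408  0.715  0.14  -1.03   1.632  1.212]
```

```bash
cat > t7.py <<'E'
from t6 import *
T,q,s=cur()
q=goto(q,[.435,-.318,.25],verbose=0)
q=goto(q,[.0,-.36,.70])
for k in range(80):
    q=pushsim(q,-118,62,1)
    if F(q)[2,2]>-np.cos(np.radians(58)):break
print(k);show(q);np.save('qd.npy',q)
def align(q,a,verbose=1):
    for _ in range(30):
        y=yaw_to(F(q),a)
        if abs(y)<.002:break
        q=row2(q,[0,0,0],np.clip(y/2,-.07,.07))
    if verbose:print('align',_);show(q)
    return q
tx=np.radians(-8.3);ty=np.array([-np.sin(tx),np.cos(tx),0])
B=np.array([.437,-.315,.144])+.01*ty
t=F(q)[:3,2]
q=goto(q,B-.2*t+[0,0,.25]);q=align(q,-8.3)
t=F(q)[:3,2]
q=goto(q,B-.08*t+[0,0,.0]);q=align(q,-8.3);t=F(q)[:3,2];q=goto(q,B+GO*t,8)
y=F(q)[:3,1].copy();y[2]=0;y/=np.linalg.norm(y)
Rt=F(q)[:3,:3].T@np.c_[y,np.cross([0,0,1],y),[0,0,1]]
q=goto(q,B+GO*t+[0,0,.2])
q=goto(q,np.array([.47,.0,.34])+GO*t)
for k in range(15):
    if k%2==0:
        T=F(q);M=T[:3,:3]@Rt;b=T[:3,3]-GO*T[:3,2]
        P=lambda v:(M@(np.array(v)-[0,.01,.114])).round(3).tolist()
        print(5*k,'up',M[2].round(3),'lip',P([-.1,0,.004]),'c+',P([-.1,.055,0]),'c-',P([-.1,-.055,0]),'back',P([.1,.055,0]),P([.1,-.055,0]))
    if k<14:q=row2(q,[0,0,0],np.radians(5)/2)
show(q)
E
python3 t7.py
```

```text
p [ 0.052 -0.365  0.548] tilt 6.4 az 21.4 j [ 1.177 -0.129  0.195  1.436 -0.089  1.85   1.2  ]
59
p [-0.205 -0.753  0.947] tilt 58.3 az -90.3 j [ 1.829  0.463  0.822  0.14  -1.03   1.602  1.576]
p [ 0.431 -0.154  0.498] tilt 54.9 az -90.6 j [ 0.243  0.088 -0.743  1.72   0.891  1.85  -0.715]
align 2
p [ 0.431 -0.154  0.498] tilt 54.9 az -90.6 j [ 0.243  0.088 -0.743  1.72   0.891  1.85  -0.569]
p [ 0.439 -0.24   0.19 ] tilt 54.9 az -90.6 j [ 0.261  0.441 -0.65   2.143  1.113  1.451 -1.133]
align 0
p [ 0.439 -0.24   0.19 ] tilt 54.9 az -90.6 j [ 0.261  0.441 -0.65   2.143  1.113  1.451 -1.133]
p [ 0.438 -0.342  0.118] tilt 54.9 az -90.6 j [ 0.39   0.56  -0.536  2.196  1.353  1.298 -1.205]
p [ 0.438 -0.342  0.318] tilt 54.9 az -90.6 j [ 0.486  0.198 -0.595  2.04   1.101  1.356 -0.7  ]
p [ 0.47  -0.037  0.314] tilt 54.9 az -90.6 j [-0.04   0.43  -0.754  1.803  0.87   1.85  -1.083]
0 up [ 0. -0.  1.] lip [-0.1, -0.005, -0.11] c+ [-0.097, 0.05, -0.114] c- [-0.103, -0.059, -0.114] back [0.102, 0.039, -0.114] [0.096, -0.07, -0.114]
10 up [0.142 0.014 0.99 ] lip [-0.084, 0.005, -0.123] c+ [-0
[... 441 characters left out ...]
p [-0.021, 0.02, -0.146] c+ [0.004, 0.069, -0.142] c- [-0.041, -0.03, -0.157] back [0.153, -0.014, -0.038] [0.107, -0.114, -0.053]
50 up [0.618 0.196 0.761] lip [0.002, 0.021, -0.148] c+ [0.031, 0.067, -0.14] c- [-0.022, -0.027, -0.161] back [0.154, -0.03, -0.016] [0.102, -0.124, -0.038]
60 up [0.697 0.267 0.666] lip [0.025, 0.019, -0.146] c+ [0.057, 0.063, -0.134] c- [-0.001, -0.026, -0.163] back [0.151, -0.045, 0.006] [0.093, -0.134, -0.024]
70 up [0.754 0.344 0.56 ] lip [0.047, 0.015, -0.14] c+ [0.081, 0.055, -0.124] c- [0.019, -0.027, -0.162] back [0.144, -0.06, 0.027] [0.082, -0.143, -0.011]
p [ 0.47  -0.037  0.314] tilt 54.9 az -90.6 j [-0.163  0.389 -0.582  1.81   0.832  1.793 -2.26 ]
```

```bash
python3 - <<'E'
from t6 import *
T,q,s=cur()
T,q=seg(T,[.431,-.323,.25],0,4,q)
T,q=seg(T,[.0,-.36,.53],0,12,q)
T=F(q)
for paz in(-122,-128):
    qq=q
    a,e=np.radians([paz,62]);u=np.array([np.cos(a)*np.cos(e),np.sin(a)*np.cos(e),np.sin(e)])
    for c in range(6):
        v=np.round(F(qq)[:3,:3].T@u*.083,3);print(v.tolist())
        for i in range(12): qq=row2(qq,v,0)
        show(qq)
E
```

```text
[[[0.002,0.001,-0.062],0.0],[[0.002,0.001,-0.062],0.0],[[0.002,0.001,-0.062],0.0],[[0.002,0.001,-0.062],0.0]]
p [ 0.431 -0.324  0.25 ] tilt 8.0 az 55.4 j [ 0.672  0.234 -0.021  1.727 -0.146  1.191  0.565]
[[[-0.008,-0.056,-0.044],0.0],[[-0.008,-0.056,-0.044],0.0],[[-0.008,-0.056,-0.044],0.0],[[-0.008,-0.056,-0.044],0.0],[[-0.008,-0.056,-0.044],0.0],[[-0.008,-0.056,-0.044],0.0],[[-0.008,-0.056,-0.044],0.0],[[-0.008,-0.056,-0.044],0.0],[[-0.008,-0.056,-0.044],0.0],[[-0.008,-0.056,-0.044],0.0],[[-0.008,-0.056,-0.044],0.0],[[-0.008,-0.056,-0.044],0.0]]
p [ 0.002 -0.36   0.514] tilt 7.7 az 53.5 j [ 1.18  -0.111  0.298  1.498 -0.06   1.85   1.319]
[-0.027, -0.011, -0.078]
p [-0.107 -0.521  0.594] tilt 6.9 az -57.2 j [ 1.659  0.139  0.102  1.064 -0.101  1.85   1.577]
[-0.042, -0.01, -0.071]
p [-0.186 -0.603  0.69 ] tilt 19.0 az -87.5 j [ 1.822  0.261  0.064  0.716 -0.134  1.85   1.662]
[-0.058, -0.011, -0.059]
p [-0.24  -0.646  0.791] tilt 32.1 az -95.5 j [ 1.892  0.356  0.123  0.394 -0.225  1.85   1.7  ]
[-0.07, -0.012, -0.044]
p [-0.269 -0.652  0.886] tilt 44.2 az -99.3 j [ 1.908  0.428  
[... 311 characters left out ...]
.132 -0.508  0.592] tilt 6.6 az -59.3 j [ 1.692  0.128  0.121  1.081 -0.1    1.85   1.63 ]
[-0.04, -0.014, -0.071]
p [-0.227 -0.583  0.687] tilt 18.6 az -91.1 j [ 1.895  0.253  0.059  0.732 -0.132  1.85   1.733]
[-0.056, -0.016, -0.06]
p [-0.29  -0.621  0.788] tilt 31.6 az -99.5 j [ 1.981  0.347  0.105  0.411 -0.217  1.85   1.779]
[-0.068, -0.018, -0.044]
p [-0.324 -0.629  0.881] tilt 43.8 az -103.5 j [ 2.009  0.429  0.593  0.14  -0.712  1.85   1.807]
[-0.075, -0.02, -0.028]
p [-0.345 -0.62   0.958] tilt 54.6 az -106.1 j [ 2.027  0.395  0.907  0.14  -1.03   1.727  1.84 ]
[-0.079, -0.021, -0.013]
p [-0.366 -0.628  1.032] tilt 65.8 az -108.2 j [ 2.053  0.371  0.882  0.14  -1.03   1.554  1.846]
```

>>> send_rows([
  [[0.002,0.001,-0.062],0],
  [[0.002,0.001,-0.062],0],
  [[0.002,0.001,-0.062],0],
  [[0.002,0.001,-0.062],0],
  [[-0.008,-0.056,-0.044],0],
  [[-0.008,-0.056,-0.044],0],
  [[-0.008,-0.056,-0.044],0],
  [[-0.008,-0.056,-0.044],0],
  [[-0.008,-0.056,-0.044],0],
  [[-0.008,-0.056,-0.044],0],
  [[-0.008,-0.056,-0.044],0],
  [[-0.008,-0.056,-0.044],0],
])

```text
time: 19.2
ee_pos: [0.1417, -0.3469, 0.4391]
ee_rot: [0.754, 0.654, 0.068, -0.017]
wrist_force: [0.4, -0.8, 0.6]
gripper_width: 0.0855
finger_force: 0.0
```

>>> send_rows([
  [[-0.008,-0.056,-0.044],0],
  [[-0.008,-0.056,-0.044],0],
  [[-0.008,-0.056,-0.044],0],
  [[-0.027,-0.011,-0.078],0],
  [[-0.027,-0.011,-0.078],0],
  [[-0.027,-0.011,-0.078],0],
  [[-0.027,-0.011,-0.078],0],
  [[-0.027,-0.011,-0.078],0],
  [[-0.027,-0.011,-0.078],0],
  [[-0.027,-0.011,-0.078],0],
  [[-0.027,-0.011,-0.078],0],
  [[-0.027,-0.011,-0.078],0],
])

```text
time: 20.4
ee_pos: [-0.0522, -0.4946, 0.6507]
ee_rot: [0.756, 0.646, -0.032, 0.106]
wrist_force: [0.4, -0.2, 0.1]
gripper_width: 0.0849
finger_force: 0.0
```

```bash
cat > t8.py <<'E'
from t6 import *
import sys
T,q,s=cur();show(q);print('t',s['time'])
for paz in map(float,sys.argv[2:]):
    qq=q;a,e=np.radians([paz,float(sys.argv[1])]);u=np.array([np.cos(a)*np.cos(e),np.sin(a)*np.cos(e),np.sin(e)])
    print('paz',paz)
    for c in range(5):
        v=np.round(F(qq)[:3,:3].T@u*.083,3);print(v.tolist())
        for i in range(12): qq=row2(qq,v,0)
        show(qq)
E
python3 t8.py 62 -115 -122
```

```text
p [-0.052 -0.494  0.651] tilt 12.7 az -66.5 j [ 1.682  0.041 -0.023  1.051 -0.108  1.852  1.461]
t 20.4
paz -115.0
[-0.051, -0.002, -0.066]
p [-0.112 -0.618  0.747] tilt 25.3 az -81.4 j [ 1.758  0.241  0.004  0.628 -0.15   1.85   1.52 ]
[-0.064, -0.001, -0.052]
p [-0.152 -0.67   0.842] tilt 38.1 az -87.4 j [ 1.786  0.362  0.147  0.288 -0.296  1.85   1.545]
[-0.075, -0.001, -0.036]
p [-0.178 -0.674  0.925] tilt 49.3 az -90.6 j [ 1.783  0.407  0.904  0.14  -1.03   1.81   1.59 ]
[-0.08, -0.001, -0.021]
p [-0.198 -0.681  0.999] tilt 60.3 az -93.1 j [ 1.816  0.372  0.875  0.14  -1.03   1.651  1.597]
[-0.083, -0.001, -0.005]
p [-0.215 -0.7    1.071] tilt 71.6 az -95.1 j [ 1.832  0.362  0.857  0.14  -1.03   1.462  1.601]
paz -122.0
[-0.049, -0.007, -0.067]
p [-0.14  -0.604  0.746] tilt 25.2 az -82.2 j [ 1.851  0.23  -0.052  0.645 -0.148  1.85   1.561]
[-0.063, -0.006, -0.054]
p [-0.197 -0.65   0.842] tilt 38.0 az -89.0 j [ 1.896  0.347  0.073  0.309 -0.281  1.85   1.603]
[-0.074, -0.006, -0.038]
p [-0.229 -0.648  0.927] tilt 49.3 az -92.8 j [ 1.896  0.399  0.846  0.14  -1.03   1.823  1.652]
[-0.08, -0.007, -0.022]
p [-0.256 -0.654  0.999] tilt 60.4 az -95.6 j [ 1.95   0.368  0.799  0.14  -1.03   1.662  1.665]
[-0.083, -0.007, -0.006]
p [-0.278 -0.671  1.07 ] tilt 71.6 az -98.1 j [ 1.974  0.359  0.774  0.14  -1.03   1.472  1.671]
```

>>> send_rows([
  [[-0.047,-0.013,-0.067],0],
  [[-0.047,-0.013,-0.067],0],
  [[-0.047,-0.013,-0.067],0],
  [[-0.047,-0.013,-0.067],0],
  [[-0.047,-0.013,-0.067],0],
  [[-0.047,-0.013,-0.067],0],
  [[-0.055,-0.013,-0.06],0],
  [[-0.055,-0.013,-0.06],0],
  [[-0.055,-0.013,-0.06],0],
  [[-0.055,-0.013,-0.06],0],
  [[-0.055,-0.013,-0.06],0],
  [[-0.055,-0.013,-0.06],0],
])

```text
time: 21.6
ee_pos: [-0.1909, -0.6012, 0.856]
ee_rot: [0.728, 0.603, -0.202, 0.255]
wrist_force: [-0.5, 0.8, -0.2]
gripper_width: 0.0851
finger_force: 0.0
```

>>> send_rows([
  [[-0.062,-0.013,-0.053],0],
  [[-0.062,-0.013,-0.053],0],
  [[-0.062,-0.013,-0.053],0],
  [[-0.062,-0.013,-0.053],0],
  [[-0.062,-0.013,-0.053],0],
  [[-0.062,-0.013,-0.053],0],
  [[-0.068,-0.013,-0.045],0],
  [[-0.068,-0.013,-0.045],0],
  [[-0.068,-0.013,-0.045],0],
  [[-0.068,-0.013,-0.045],0],
  [[-0.068,-0.013,-0.045],0],
  [[-0.068,-0.013,-0.045],0],
])

```text
time: 22.8
ee_pos: [-0.2578, -0.5187, 1.0096]
ee_rot: [0.69, 0.549, -0.326, 0.342]
wrist_force: [-0.6, 1.1, -0.2]
gripper_width: 0.0853
finger_force: 0.0
```

```bash
python3 t8.py 62 -115 -128 -140
```

```text
p [-0.258 -0.518  1.009] tilt 56.4 az -95.2 j [ 2.152  0.263  0.64   0.137 -1.032  1.853  1.69 ]
t 22.8
paz -115.0
[-0.082, -0.002, -0.01]
p [-0.254 -0.6    1.067] tilt 67.3 az -97.7 j [ 1.989  0.291  0.777  0.14  -1.03   1.616  1.657]
[-0.083, -0.002, 0.006]
p [-0.259 -0.658  1.13 ] tilt 78.6 az -99.7 j [ 1.907  0.321  0.846  0.14  -1.03   1.381  1.639]
[-0.08, -0.002, 0.022]
p [-0.267 -0.695  1.194] tilt 89.5 az -101.3 j [ 1.866  0.35   0.879  0.14  -1.03   1.156  1.631]
[-0.074, -0.002, 0.037]
p [-0.275 -0.717  1.252] tilt 99.8 az -102.8 j [ 1.845  0.379  0.892  0.14  -1.03   0.944  1.629]
[-0.066, -0.001, 0.05]
p [-0.278 -0.726  1.302] tilt 109.1 az -104.1 j [ 1.822  0.405  0.909  0.14  -1.03   0.754  1.626]
paz -128.0
[-0.081, -0.01, -0.013]
p [-0.294 -0.576  1.063] tilt 67.3 az -98.1 j [ 2.148  0.293  0.637  0.14  -1.03   1.628  1.702]
[-0.082, -0.01, 0.003]
p [-0.324 -0.619  1.125] tilt 78.3 az -100.7 j [ 2.133  0.32   0.645  0.14  -1.03   1.402  1.708]
[-0.08, -0.01, 0.019]
p [-0.35  -0.647  1.189] tilt 89.2 az -103.1 j [ 2.117  0.346  0.652  0.14  -1.03   1.181  1.714]
[-0.0
[... 160 characters left out ...]
.299] tilt 108.8 az -107.6 j [ 2.069  0.395  0.68   0.14  -1.03   0.777  1.72 ]
paz -140.0
[-0.079, -0.017, -0.017]
p [-0.328 -0.545  1.06 ] tilt 67.2 az -98.4 j [ 2.3    0.295  0.505  0.14  -1.03   1.648  1.744]
[-0.081, -0.017, -0.002]
p [-0.377 -0.566  1.122] tilt 78.1 az -101.5 j [ 2.357  0.318  0.446  0.14  -1.03   1.438  1.771]
[-0.08, -0.017, 0.015]
p [-0.417 -0.584  1.184] tilt 89.0 az -104.6 j [ 2.363  0.343  0.431  0.14  -1.03   1.221  1.787]
[-0.076, -0.016, 0.03]
p [-0.445 -0.59   1.246] tilt 99.3 az -107.7 j [ 2.352  0.363  0.432  0.14  -1.03   1.014  1.797]
[-0.069, -0.015, 0.044]
p [-0.468 -0.587  1.299] tilt 108.7 az -110.8 j [ 2.337  0.383  0.435  0.14  -1.03   0.821  1.808]
```

>>> send_rows([
  [[-0.079,-0.017,-0.017],0],
  [[-0.079,-0.017,-0.017],0],
  [[-0.079,-0.017,-0.017],0],
  [[-0.079,-0.017,-0.017],0],
])

```text
time: 23.2
ee_pos: [-0.2723, -0.4948, 1.0198]
ee_rot: [0.688, 0.542, -0.338, 0.344]
wrist_force: [0.3, -0.3, 0.2]
gripper_width: 0.0856
finger_force: 0.0
```

```bash
cat > t9.py <<'E'
from t6 import *
T,q,s=cur();show(q)
tx=np.radians(-8.3);ty=np.array([-np.sin(tx),np.cos(tx),0]);B=np.array([.437,-.315,.144])+.01*ty
q0=q;t=T[:3,2]
tgt=B-.15*t+[0,0,.15]
def path(q,pts,n):
    for p,k in zip(pts,n):
        for i in range(k):
            q=row2(q,F(q)[:3,:3].T@((np.array(p)-F(q)[:3,3])/(k-i))/.6,0)
        show(q)
    return q
for name,pts in(('direct',[tgt]),('out',[[.05,-.62,.75],[.35,-.5,.6],tgt]),('mid',[[0.,-.5,.8],[.3,-.35,.6],tgt])):
    p=T[:3,3];n=[]
    for x in pts: n.append(int(np.ceil(np.linalg.norm(np.array(x)-p)/.045)));p=np.array(x)
    print(name,n);q=path(q0,pts,n)
    y=yaw_to(F(q),-8.3);print('yaw needed',y,'pos err',F(q)[:3,3]-tgt)
E
python3 t9.py
```

```text
p [-0.272 -0.495  1.02 ] tilt 57.7 az -96.2 j [ 2.241  0.248  0.572  0.137 -1.032  1.852  1.709]
direct [23]
p [ 0.379 -0.245  0.482] tilt 50.9 az -96.1 j [ 0.531 -0.026 -0.736  1.8    0.82   1.67  -0.484]
yaw needed -0.10257599615594017 pos err [-0.07280971 -0.06551617  0.10739753]
out [10, 8, 10]
p [ 0.048 -0.619  0.752] tilt 56.7 az -95.2 j [ 1.655 -0.211 -0.339  1.417  0.287  0.996  1.025]
p [ 0.35 -0.5   0.6 ] tilt 56.7 az -95.1 j [ 1.65  -0.035 -1.233  1.598  0.935  1.289  0.034]
p [ 0.449 -0.185  0.374] tilt 56.4 az -94.8 j [ 0.454  0.34  -1.012  1.854  1.001  1.85  -0.961]
yaw needed -0.10696624450258715 pos err [-0.00302939 -0.00546132 -0.00070055]
mid [8, 9, 8]
p [-0.021 -0.529  0.841] tilt 55.6 az -95.0 j [ 1.744 -0.29  -0.214  1.238  0.069  1.225  1.29 ]
p [ 0.286 -0.364  0.616] tilt 54.1 az -96.1 j [ 0.731 -0.245 -0.508  1.703  0.817  1.523  0.008]
p [ 0.452 -0.179  0.374] tilt 54.1 az -96.1 j [ 0.344  0.29  -0.845  1.823  0.934  1.79  -0.9  ]
yaw needed -0.1051907912542478 pos err [-2.64317916e-05 -3.78932217e-05  2.79961411e-05]
```

```bash
python3 - <<'E'
from plan import *
T,q,s=cur()
for p,n in(([.05,-.62,.75],10),([.35,-.5,.6],8),([.452,-.18,.374],10)):
    v=np.round(T[:3,:3].T@(np.array(p)-T[:3,3])/n/.6,3);print(n,v.tolist())
    for i in range(n): q=row2(q,v,0)
    show(q);T=F(q)
E
```

```text
10 [0.037, 0.051, 0.037]
p [ 0.023 -0.619  0.794] tilt 56.8 az -95.3 j [ 1.618 -0.189 -0.266  1.305  0.259  1.074  1.095]
8 [0.059, 0.058, -0.004]
p [ 0.349 -0.499  0.602] tilt 56.8 az -95.3 j [ 1.569 -0.033 -1.162  1.597  0.94   1.301  0.03 ]
10 [0.063, 0.004, -0.025]
p [ 0.45  -0.184  0.374] tilt 56.6 az -95.1 j [ 0.43   0.338 -0.984  1.849  0.997  1.85  -0.959]
```

>>> send_rows([
  [[0.037,0.051,0.037],0],
  [[0.037,0.051,0.037],0],
  [[0.037,0.051,0.037],0],
  [[0.037,0.051,0.037],0],
  [[0.037,0.051,0.037],0],
  [[0.037,0.051,0.037],0],
  [[0.037,0.051,0.037],0],
  [[0.037,0.051,0.037],0],
  [[0.037,0.051,0.037],0],
  [[0.037,0.051,0.037],0],
])

```text
time: 24.2
ee_pos: [-0.0228, -0.604, 0.8527]
ee_rot: [0.697, 0.52, -0.338, 0.361]
wrist_force: [-0.8, -0.8, -0.4]
gripper_width: 0.0854
finger_force: 0.0
```

```bash
python3 - <<'E'
from plan import *
T,q,s=cur();show(q);print(s['time'])
for p,n in(([.35,-.5,.6],8),([.452,-.18,.374],10)):
    v=np.round(T[:3,:3].T@(np.array(p)-T[:3,3])/n/.6,3);print(n,v.tolist())
    for i in range(n): q=row2(q,v,0)
    show(q);T=F(q)
E
```

```text
p [-0.023 -0.604  0.852] tilt 59.3 az -96.5 j [ 1.419 -0.204 -0.049  1.21   0.289  1.141  1.099]
24.2
8 [0.073, 0.063, 0.001]
p [ 0.299 -0.514  0.634] tilt 59.3 az -96.4 j [ 1.419 -0.134 -0.87   1.624  0.877  1.216  0.088]
10 [0.069, 0.007, -0.028]
p [ 0.439 -0.197  0.375] tilt 58.9 az -95.9 j [ 0.415  0.325 -0.947  1.88   1.006  1.85  -1.013]
```

>>> send_rows([
  [[0.065,0.056,0.001],0],
  [[0.065,0.056,0.001],0],
  [[0.065,0.056,0.001],0],
  [[0.065,0.056,0.001],0],
  [[0.065,0.056,0.001],0],
  [[0.065,0.056,0.001],0],
  [[0.065,0.056,0.001],0],
  [[0.065,0.056,0.001],0],
  [[0.065,0.056,0.001],0],
])

```text
time: 25.1
ee_pos: [0.3392, -0.5026, 0.6069]
ee_rot: [0.697, 0.519, -0.339, 0.362]
wrist_force: [0.7, -1.6, -2.4]
gripper_width: 0.0855
finger_force: 0.0
```

```bash
python3 - <<'E'
from plan import *
T,q,s=cur();show(q);print(s['time'])
for p,n in(([.44,-.18,.374],11),):
    v=np.round(T[:3,:3].T@(np.array(p)-T[:3,3])/n/.6,3);print(n,v.tolist())
    for i in range(n): q=row2(q,v,0)
    show(q);T=F(q);print(T[:3,1],yaw_to(T,az(T[:3,2])+90))
E
```

```text
p [ 0.339 -0.503  0.607] tilt 59.4 az -96.5 j [ 1.427 -0.046 -1.027  1.629  0.985  1.305 -0.058]
25.1
11 [0.057, -0.0, -0.025]
p [ 0.438 -0.187  0.373] tilt 59.2 az -96.3 j [ 0.343  0.321 -0.883  1.879  0.985  1.85  -1.029]
[ 0.96805963 -0.19825645  0.15347617] -0.17957514187509976
```

>>> send_rows([
  [[0.057,0,-0.025],0],
  [[0.057,0,-0.025],0],
  [[0.057,0,-0.025],0],
  [[0.057,0,-0.025],0],
  [[0.057,0,-0.025],0],
  [[0.057,0,-0.025],0],
  [[0.057,0,-0.025],0],
  [[0.057,0,-0.025],0],
  [[0.057,0,-0.025],0],
  [[0.057,0,-0.025],0],
  [[0.057,0,-0.025],0],
  [[0,0,0],0],
])

```text
time: 26.3
ee_pos: [0.4411, -0.1858, 0.3769]
ee_rot: [0.694, 0.525, -0.337, 0.36]
wrist_force: [-0.7, 1.8, 0.1]
gripper_width: 0.0852
finger_force: 0.0
```

```bash
python3 st.py; python3 - <<'E'
from plan import *
from station import vision
from h import *
import pickle
T,q,s=cur()
d={n:vision.get_image(n) for n in('side','top')};pickle.dump(d,open('d4.pkl','wb'))
a=np.zeros((590,800,3),np.uint8)
b=crop(d['side']['frame'],205,225,130,110,3.4);a[:b.shape[0],:b.shape[1]]=b
b=crop(d['top']['frame'],300,160,85,100,4);a[:400,450:790]=b
cv2.imwrite('pics/rk.png',a[:410])
t=T[:3,2]
tx=np.radians(-8.3);ty=np.array([-np.sin(tx),np.cos(tx),0]);B=np.array([.437,-.315,.144])+.01*ty
y=yaw_to(T,az(T[:3,2])+90);print('yaw',y)
T,q=seg(T,T[:3,3],y,3,q)
T,q=segc(T,B-.05*t,0,8,q)
T,q=segc(T,B+GO*t,0,7,q)
E
```

```text
t 26.3 p [ 0.4411 -0.1858  0.3769] j [ 0.3182  0.3092 -0.8514  1.8705  0.9808  1.8402 -1.0004] w 0.08523921011196908 F [-0.6904  1.7964  0.0857] T [ 0.8902 -0.1091 -0.0258] ff 0.0
X [ 0.2221  0.4859 -0.8453] Y [ 0.971  -0.1889  0.1465] Z [-0.0885 -0.8533 -0.5138] tilt 59.08195115232243
yaw -0.171618937782986
[[[0.0,0.0,0.0],np.float64(-0.029)],[[0.0,0.0,0.0],np.float64(-0.029)],[[0.0,0.0,0.0],np.float64(-0.029)]]
p [ 0.441 -0.186  0.377] tilt 59.1 az -95.9 j [ 0.332  0.314 -0.87   1.87   0.985  1.847 -0.83 ]
[[[0.009,0.001,0.011],0.0],[[0.025,0.001,0.031],0.0],[[0.037,0.003,0.046],0.0],[[0.045,0.003,0.055],0.0],[[0.044,0.003,0.055],0.0],[[0.037,0.003,0.046],0.0],[[0.025,0.002,0.031],0.0],[[0.009,0.001,0.011],0.0]]
end [ 0.4431 -0.2624  0.1698] tooly az -5.85054424018052 tilt 59.08195115232243
p [ 0.443 -0.262  0.17 ] tilt 59.1 az -95.9 j [ 0.352  0.609 -0.751  2.084  1.188  1.62  -1.178]
[[[0.0,0.0,0.008],0.0],[[0.0,0.0,0.022],0.0],[[0.0,0.0,0.032],0.0],[[0.0,0.0,0.035],0.0],[[0.0,0.0,0.032],0.0],[[0.0,0.0,0.022],0.0],[[0.0,0.0,0.008],0.0]]
end [ 0.4347 -0.3438  0.1208] tooly az -5.85054424018052 tilt 59.08195115232243
p [ 0.435 -0.344  0.121] tilt 59.1 az -95.9 j [ 0.461  0.674 -0.67   2.132  1.353  1.511 -1.201]
```

View pics/rk.png

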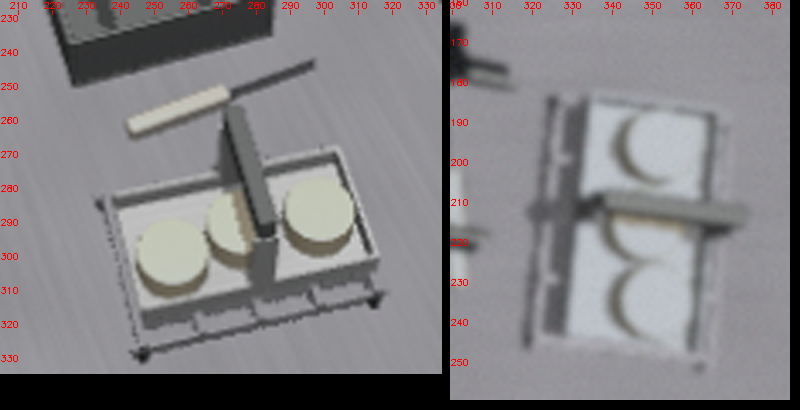

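```bash
python3 - <<'E'
from h import *; import pickle
d=pickle.load(open('d4.pkl','rb'))
P=[]
for a,b in(((337.3,209.8),(273.4,257)),((372.8,213.8),(282.6,291))):
    p,r=tri([d['top'],d['side']],[np.array(a),np.array(b)]);P.append(p);print(p.round(4),r.round(2))
print('mid',(P[0]+P[1])/2,'len',np.linalg.norm(P[0]-P[1]),'y az',np.degrees(np.arctan2(*(P[0]-P[1])[[1,0]])))
# tray outline by fit (top walls)
import fit as f
T,S=d['top'],d['side']
ct=lambda x,y:np.array([300+(x-450)/4-.4,160+y/4-.4]);cs=lambda x,y:np.array([205+x/3.4-.35,225+y/3.4-.35])
z=.056
L=[(T,(.1,.055,z),ct(586,95)),(T,(.1,-.055,z),ct(715,112)),(T,(-.1,-.055,z),ct(697,350)),(S,(.1,.055,z),cs(338,148)),(S,(.1,-.055,z),cs(379,256)),(S,(-.1,-.055,z),cs(142,313)),(S,(-.1,.055,z),cs(112,200)),(S,(-.1,-.055,.03),cs(145,328))]
p,r=f.fit(L,[.43,-.31,-.13]);print('tray',p,r.round(1).tolist())
E
```

```text
[ 0.4485 -0.2625  0.1484] [ 0.1  -0.49 -0.45  0.1 ]
[ 0.4313 -0.3685  0.1493] [-0.13  0.6   0.51 -0.11]
mid [ 0.4399363  -0.31551278  0.14884052] len 0.10738798519570666 y az 80.77198250296748
tray [ 0.38027515  0.32689572 -0.45303415] [[-0.3, -2.2], [-1.4, -0.5], [0.1, -0.9], [-0.2, 0.7], [-0.2, 0.4], [-0.4, 1.2], [0.6, 1.0], [-0.7, 0.6], [-0.1, 0.3], [-0.3, -0.4]]
tray [ 0.37993166  0.32489547 -0.45235144  0.0038916 ] 
bar [0.40426956 0.37092796 0.13275444] [ 0.04029372 -0.21863689 -0.2652124   0.03760767]
bar [0.3599111  0.28066464 0.13159829] [-0.06946159  0.38650811  0.45224762 -0.0597753 ]
c_far [0.43764678 0.30125253 0.04518627] [ 0.04924432 -0.26004186 -0.29699649  0.04823293]
c_near [0.32140894 0.34517595 0.04502208] [-0.01189191  0.06842325  0.08009983 -0.00911295]
crate [ 0.46757537 -0.00920269 -0.07268583] [[-0.1, -1.4], [0.0, -1.4], [0.7, -1.1], [0.7, -0.9], [0.5, 0.2], [-1.4, -0.4], [0.6, 0.1], [-1.9, -0.8], [-0.7, 0.8], [0.1, 0.3]]
crate [ 0.46864507 -0.00737674 -0.07282567 -0.00614186] 
rack [ 0.43211592 -0.31583597 -0.13519605] [[2.1, 1.4], [-0.1, -2.6], [2.7, -0.2], [-0.2, -2.9], [3.9, 0.2], [-0.5, -2.4], [3.4, -0.0], [0.3, -1.7]]
rack [ 0.43508864 -0.31168196 -0.14668047 -0.02339422] 
tray [ 0.43857816 -0.31699995 -0.12613563] [[0.7, -0.0], [1.6, -0.6], [1.8, 0.8], [-0.5, -1.0], [-0.0, -0.4], [0.4, -0.0], [-0.1, -1.0], [-0.4, -0.3]]
```

>>> send_rows([
  [[0,0,0],-0.029],
  [[0,0,0],-0.029],
  [[0,0,0],-0.029],
  [[0.009,0.001,0.011],0],
  [[0.025,0.001,0.031],0],
  [[0.037,0.003,0.046],0],
  [[0.045,0.003,0.055],0],
  [[0.044,0.003,0.055],0],
  [[0.037,0.003,0.046],0],
  [[0.025,0.002,0.031],0],
  [[0.009,0.001,0.011],0],
  [[0,0,0],0],
])

```text
time: 27.6
ee_pos: [0.4395, -0.2704, 0.1721]
ee_rot: [0.65, 0.577, -0.369, 0.328]
wrist_force: [-0.6, 0.9, 0.6]
gripper_width: 0.0852
finger_force: 0.0
```

```bash
python3 st.py; python3 - <<'E'
from plan import *
T,q,s=cur();t=T[:3,2]
tx=np.radians(-7.5);ty=np.array([-np.sin(tx),np.cos(tx),0]);B=np.array([.439,-.316,.144])+.01*ty
T,q=segc(T,B+.048*t,yaw_to(T,az(t)+90),8,q)
E
```

```text
t 27.6 p [ 0.4395 -0.2704  0.1721] j [ 0.3589  0.5999 -0.7364  2.0847  1.1858  1.6115 -1.1736] w 0.08516875364708447 F [-0.6189  0.9343  0.5844] T [ 0.8918 -0.0659  0.0114] ff 0.0
X [ 0.061   0.5087 -0.8588] Y [ 0.9931 -0.1174  0.001 ] Z [-0.1003 -0.8529 -0.5124] tilt 59.178867514368086
[[[0.0,0.0,0.006],-0.0],[[0.001,0.001,0.017],-0.0],[[0.002,0.002,0.025],-0.0],[[0.002,0.001,0.029],-0.0],[[0.002,0.002,0.03],-0.0],[[0.002,0.001,0.025],-0.0],[[0.001,0.001,0.017],-0.0],[[0.0,0.0,0.006],-0.0]]
end [ 0.4353 -0.3472  0.1194] tooly az -6.742874124683027 tilt 59.178867514368086
p [ 0.435 -0.347  0.119] tilt 59.2 az -96.7 j [ 0.456  0.679 -0.655  2.12   1.349  1.509 -1.203]
```

>>> send_rows([
  [[0,0,0.006],0],
  [[0.001,0.001,0.017],0],
  [[0.002,0.002,0.025],0],
  [[0.002,0.001,0.029],0],
  [[0.002,0.002,0.03],0],
  [[0.002,0.001,0.025],0],
  [[0.001,0.001,0.017],0],
  [[0,0,0.006],0],
  [[0,0,0],0],
])

```text
time: 28.5
ee_pos: [0.4364, -0.3463, 0.1199]
ee_rot: [0.649, 0.578, -0.368, 0.329]
wrist_force: [0.9, 0.6, -0.1]
gripper_width: 0.0852
finger_force: 0.0
```

```bash
python3 st.py
```

```text
t 28.5 p [ 0.4364 -0.3463  0.1199] j [ 0.4527  0.6774 -0.654   2.1202  1.3485  1.5084 -1.2027] w 0.08523179023715423 F [ 0.9196  0.5766 -0.0641] T [ 0.923  -0.1346 -0.0377] ff 0.0
X [ 0.0604  0.5085 -0.8589] Y [ 0.9934 -0.1149  0.0018] Z [-0.0978 -0.8533 -0.5121] tilt 59.197650168416594
```

>>> send_rows([
  [[0,0,0],0],
  [[0,0,0],0],
  [[0,0,0],0],
  [[0,0,0],0],
  [[0,0,0],0],
  [[0,0,0],0],
  [[0,0,0],0],
  [[0,0,0],0],
], fingers=-1, force=80)

```text
time: 29.3
ee_pos: [0.4369, -0.3459, 0.1204]
ee_rot: [0.649, 0.578, -0.368, 0.33]
wrist_force: [0.2, 1.6, 2.3]
gripper_width: 0.0148
finger_force: 78.0
```

```bash
python3 st.py; python3 - <<'E'
from plan import *
T,q,s=cur();t=T[:3,2]
x=T[:3,1].copy();x[2]=0;x/=np.linalg.norm(x)
Rt=T[:3,:3].T@np.c_[x,np.cross([0,0,1],x),[0,0,1]];np.save('Rt.npy',Rt);np.save('Tgrasp.npy',T)
T,q=segc(T,T[:3,3]+[0,0,.13],0,8,q)
E
```

```text
t 29.3 p [ 0.4369 -0.3459  0.1204] j [ 0.4519  0.6767 -0.6544  2.12    1.3485  1.5088 -1.2025] w 0.014769076712897051 F [0.2002 1.6377 2.3312] T [0.4842 0.0677 0.1804] ff 78.04498314857483
X [ 0.0605  0.5083 -0.8591] Y [ 0.9935 -0.1139  0.0025] Z [-0.0966 -0.8536 -0.5118] tilt 59.21365493107219
[[[-0.007,0.0,-0.004],0.0],[[-0.02,0.0,-0.012],0.0],[[-0.03,0.0,-0.018],0.0],[[-0.036,0.0,-0.021],0.0],[[-0.036,0.0,-0.022],0.0],[[-0.03,0.0,-0.018],0.0],[[-0.02,0.001,-0.012],0.0],[[-0.007,0.0,-0.004],0.0]]
end [ 0.4372 -0.3458  0.2504] tooly az -6.540628133096127 tilt 59.21365493107219
p [ 0.437 -0.346  0.25 ] tilt 59.2 az -96.5 j [ 0.524  0.432 -0.724  2.054  1.22   1.534 -0.919]
```

>>> send_rows([
  [[-0.007,0,-0.004],0],
  [[-0.02,0,-0.012],0],
  [[-0.03,0,-0.018],0],
  [[-0.036,0,-0.021],0],
  [[-0.036,0,-0.022],0],
  [[-0.03,0,-0.018],0],
  [[-0.02,0.001,-0.012],0],
  [[-0.007,0,-0.004],0],
  [[0,0,0],0],
])

```text
time: 30.2
ee_pos: [0.4368, -0.3459, 0.2509]
ee_rot: [0.65, 0.578, -0.368, 0.33]
wrist_force: [-0.8, -0.6, -5.6]
gripper_width: 0.0147
finger_force: 77.9
```

```bash
python3 st.py; cat > t10.py <<'E'
from plan import *
T,q,s=cur();t=T[:3,2];Rt=np.load('Rt.npy');GO=.048
if __name__=='__main__':
    T,q=segc(T,np.array([.478,-.03,.235])+GO*t,0,14,q)
    for k in range(15):
        if k%2==0:
            Tq=F(q);M=Tq[:3,:3]@Rt;b=Tq[:3,3]-GO*Tq[:3,2]
            P=lambda v:(b+M@(np.array(v)-[0,.01,.114])).round(3).tolist()
            print(5*k,'bar',b.round(3),'up',M[2].round(3),'c+',P([-.1,.055,0]),'c-',P([-.1,-.055,0]),'exit',P([-.1,-.021,.004]),'back',P([.1,.055,0]),P([.1,-.055,0]))
        if k<14:q=row2(q,[0,0,0],np.radians(5)/2)
    show(q)
E
python3 t10.py
```

```text
t 30.2 p [ 0.4368 -0.3459  0.2509] j [ 0.5253  0.4299 -0.724   2.0546  1.2191  1.5334 -0.9186] w 0.014736646694260518 F [-0.8251 -0.6179 -5.5862] T [ 1.9272 -0.2467  0.0413] ff 77.86278247833252
X [ 0.0617  0.5085 -0.8589] Y [ 0.9934 -0.1148  0.0034] Z [-0.0969 -0.8534 -0.5122] tilt 59.19068000048303
[[[0.004,0.0,-0.005],0.0],[[0.011,0.0,-0.013],0.0],[[0.017,0.001,-0.022],0.0],[[0.023,0.0,-0.028],0.0],[[0.028,0.001,-0.035],0.0],[[0.032,0.001,-0.038],0.0],[[0.032,0.001,-0.04],0.0],[[0.033,0.001,-0.041],0.0],[[0.031,0.001,-0.038],0.0],[[0.028,0.0,-0.034],0.0],[[0.024,0.001,-0.029],0.0],[[0.017,0.0,-0.021],0.0]]
[[[0.011,0.001,-0.014],0.0],[[0.004,0.0,-0.004],0.0]]
end [ 0.4735 -0.0711  0.2101] tooly az -6.594403849248094 tilt 59.19068000048303
p [ 0.474 -0.071  0.21 ] tilt 59.2 az -96.5 j [ 0.005  0.66  -0.766  1.849  0.951  1.85  -1.252]
0 bar [ 0.478 -0.03   0.235] up [0.001 0.    1.   ] c+ [0.384, 0.026, 0.121] c- [0.372, -0.083, 0.121] exit [0.375, -0.05, 0.125] back [0.583, 0.003, 0.121] [0.57, -0.106, 0.121]
10 bar [ 0.478 -0.03   0.235] up [0.15  0.007 0.989] c+ [0.408, 0.031, 0
[... 592 characters left out ...]
035, 0.085] back [0.631, -0.05, 0.2] [0.584, -0.149, 0.189]
50 bar [ 0.478 -0.03   0.235] up [0.658 0.159 0.736] c+ [0.514, 0.028, 0.092] c- [0.46, -0.066, 0.075] exit [0.474, -0.036, 0.083] back [0.632, -0.064, 0.224] [0.578, -0.159, 0.206]
60 bar [ 0.478 -0.03   0.235] up [0.744 0.222 0.631] c+ [0.54, 0.022, 0.099] c- [0.48, -0.068, 0.074] exit [0.496, -0.039, 0.084] back [0.629, -0.078, 0.247] [0.569, -0.167, 0.223]
70 bar [ 0.478 -0.03   0.235] up [0.807 0.291 0.514] c+ [0.564, 0.013, 0.109] c- [0.501, -0.072, 0.077] exit [0.517, -0.044, 0.089] back [0.62, -0.091, 0.27] [0.557, -0.175, 0.238]
p [ 0.474 -0.071  0.21 ] tilt 59.2 az -96.5 j [-0.128  0.6   -0.571  1.857  0.895  1.755 -2.412]
```

```bash
python3 - <<'E'
from plan import *
T,q,s=cur();t=T[:3,2]
T,q=segc(T,np.array([.50,-.04,.235])+.048*t,0,14,q)
T,q=segc(T,np.array([.50,-.04,.222])+.048*t,np.radians(24),10,q)
E
```

```text
[[[0.004,0.001,-0.004],0.0],[[0.01,0.001,-0.013],0.0],[[0.017,0.003,-0.021],0.0],[[0.023,0.004,-0.028],0.0],[[0.028,0.004,-0.034],0.0],[[0.03,0.005,-0.037],0.0],[[0.032,0.005,-0.039],0.0],[[0.032,0.005,-0.039],0.0],[[0.031,0.005,-0.037],0.0],[[0.027,0.004,-0.034],0.0],[[0.023,0.004,-0.027],0.0],[[0.017,0.003,-0.021],0.0]]
[[[0.011,0.001,-0.013],0.0],[[0.003,0.001,-0.005],0.0]]
end [ 0.4953 -0.081   0.2107] tooly az -6.594403849248094 tilt 59.19068000048303
p [ 0.495 -0.081  0.211] tilt 59.2 az -96.5 j [ 0.018  0.675 -0.749  1.811  0.985  1.85  -1.21 ]
[[[0.0,0.0,0.0],0.005],[[0.002,0.0,0.001],0.015],[[0.002,0.0,0.001],0.023],[[0.003,0.0,0.002],0.029],[[0.002,-0.001,0.002],0.032],[[0.003,0.0,0.001],0.032],[[0.003,-0.001,0.002],0.029],[[0.002,-0.001,0.001],0.023],[[0.001,0.0,0.001],0.015],[[0.001,0.0,0.0],0.005]]
end [ 0.4957 -0.0808  0.1974] tooly az -19.360444724562704 tilt 59.19068000048303
p [ 0.496 -0.081  0.197] tilt 59.2 az -96.5 j [-0.028  0.673 -0.68   1.819  0.97   1.804 -1.627]
```

>>> send_rows([
  [[0.004,0.001,-0.004],0],
  [[0.01,0.001,-0.013],0],
  [[0.017,0.003,-0.021],0],
  [[0.023,0.004,-0.028],0],
  [[0.028,0.004,-0.034],0],
  [[0.03,0.005,-0.037],0],
  [[0.032,0.005,-0.039],0],
  [[0.032,0.005,-0.039],0],
  [[0.031,0.005,-0.037],0],
  [[0.027,0.004,-0.034],0],
  [[0.023,0.004,-0.027],0],
  [[0.017,0.003,-0.021],0],
])

```text
time: 31.4
ee_pos: [0.493, -0.0909, 0.2102]
ee_rot: [0.648, 0.58, -0.368, 0.329]
wrist_force: [0.5, -0.7, -5.4]
gripper_width: 0.015
finger_force: 77.8
```

>>> send_rows([
  [[0.011,0.001,-0.013],0],
  [[0.003,0.001,-0.005],0],
  [[0,0,0],0.005],
  [[0.002,0,0.001],0.015],
  [[0.002,0,0.001],0.023],
  [[0.003,0,0.002],0.029],
  [[0.002,-0.001,0.002],0.032],
  [[0.003,0,0.001],0.032],
  [[0.003,-0.001,0.002],0.029],
  [[0.002,-0.001,0.001],0.023],
  [[0.001,0,0.001],0.015],
  [[0.001,0,0],0.005],
])

```text
time: 32.6
ee_pos: [0.4955, -0.0816, 0.1969]
ee_rot: [0.755, 0.431, -0.292, 0.399]
wrist_force: [-1.2, -0.3, -4.4]
gripper_width: 0.0148
finger_force: 77.8
```

```bash
cat > t11.py <<'E'
from plan import *
from station import vision
from h import proj
import cv2
T,q,s=cur();Rt=np.load('Rt.npy');M=T[:3,:3]@Rt;b=T[:3,3]-.048*T[:3,2]
P=lambda v:b+M@(np.array(v)-[0,.01,.114])
print('t',s['time'],'w',s['gripper_width'],'F',s['wrist_force'].round(2),'bar',b.round(3),'up',M[2].round(3),'tilt',np.degrees(np.arccos(-T[2,2])).round(1),'c-',P([-.1,-.055,0]).round(3),'exit',P([-.1,-.021,.004]).round(3))
# cream-white pixels inside crate / on tray in side view
d=vision.get_image('side');hsv=cv2.cvtColor(d['frame'],cv2.COLOR_BGR2HSV).astype(int);f=d['frame'].astype(int)
m=((f[...,2]-f[...,0]>12)&(f[...,1]-f[...,0]>8)&(f[...,2]>95)&(abs(f[...,2]-f[...,1])<25)).astype(np.uint8)
m[:160]=0;m[330:]=0;m[:,:200]=0;m[:,340:]=0
n,l,st,c=cv2.connectedComponentsWithStats(m)
print([(st[i,4],c[i].round(0).tolist()) for i in range(1,n) if st[i,4]>15])
print('crate floor ctr px',proj(d,[.468,-.008,.02]).round(0),'cheeses on tray px',[proj(d,P([x,0,.036])).round(0)[0].tolist() for x in(-.06,0,.06)])
E
python3 t11.py
```

```text
t 32.6 w 0.014832663194353453 F [-1.21 -0.34 -4.36] bar [ 0.5   -0.041  0.221] up [0.348 0.038 0.937] tilt 59.2 c- [ 0.43  -0.08   0.077] exit [ 0.439 -0.047  0.082]
[(np.int32(499), [283.0, 197.0]), (np.int32(298), [251.0, 208.0]), (np.int32(16), [264.0, 253.0])]
crate floor ctr px [[247. 217.]] cheeses on tray px [[250.0, 202.0], [269.0, 197.0], [287.0, 192.0]]
```

>>> send_rows([
  [[0,0,0],0.01],
  [[0,0,0],0.01],
  [[0,0,0],0.01],
  [[0,0,0],0.01],
  [[0,0,0],0.01],
  [[0,0,0],0.01],
  [[0,0,0],0.01],
  [[0,0,0],0.01],
  [[0,0,0],0.01],
  [[0,0,0],0.01],
])

```text
time: 33.65
ee_pos: [0.4958, -0.0808, 0.1967]
ee_rot: [0.794, 0.353, -0.251, 0.426]
wrist_force: [-0.2, -0.7, -4.4]
gripper_width: 0.015
finger_force: 77.9
```

```bash
python3 t11.py
```

```text
t 33.65 w 0.014981633722372992 F [-0.19 -0.71 -4.43] bar [ 0.5   -0.04   0.221] up [0.497 0.082 0.864] tilt 59.2 c- [ 0.452 -0.076  0.068] exit [ 0.464 -0.044  0.074]
[(np.int32(591), [284.0, 196.0]), (np.int32(258), [255.0, 207.0])]
crate floor ctr px [[247. 217.]] cheeses on tray px [[255.0, 201.0], [272.0, 195.0], [290.0, 190.0]]
```

>>> send_rows([
  [[0,0,0],0.01],
  [[0,0,0],0.01],
  [[0,0,0],0.01],
  [[0,0,0],0.01],
  [[0,0,0],0.01],
  [[0,0,0],0.01],
  [[0,0,0],0],
  [[0,0,0],0],
])

```text
time: 34.5
ee_pos: [0.4958, -0.0808, 0.1968]
ee_rot: [0.814, 0.306, -0.225, 0.44]
wrist_force: [-0.5, -0.2, -4.3]
gripper_width: 0.0152
finger_force: 78.0
```

```bash
python3 t11.py
```

```text
t 34.5 w 0.015215343581681088 F [-0.5  -0.25 -4.34] bar [ 0.5   -0.04   0.221] up [0.576 0.115 0.809] tilt 59.2 c- [ 0.465 -0.075  0.064] exit [ 0.478 -0.044  0.071]
[(np.int32(81), [271.0, 202.0]), (np.int32(506), [246.0, 212.0])]
crate floor ctr px [[247. 217.]] cheeses on tray px [[258.0, 200.0], [274.0, 195.0], [291.0, 189.0]]
```

>>> send_rows([
  [[0,0,0],0.005],
  [[0,0,0],0.005],
  [[0,0,0],0.005],
  [[0,0,0],0.005],
  [[0,0,0],0.005],
  [[0,0,0],0.005],
])

```text
time: 35.15
ee_pos: [0.4958, -0.0808, 0.1967]
ee_rot: [0.823, 0.281, -0.211, 0.446]
wrist_force: [0.1, 0.3, -3.8]
gripper_width: 0.0151
finger_force: 78.1
```

```bash
python3 t11.py
```

```text
t 35.15 w 0.015065684481036595 F [ 0.1   0.33 -3.76] bar [ 0.5   -0.04   0.221] up [0.614 0.133 0.778] tilt 59.2 c- [ 0.473 -0.075  0.062] exit [ 0.486 -0.045  0.07 ]
[(np.int32(655), [241.0, 216.0])]
crate floor ctr px [[247. 217.]] cheeses on tray px [[260.0, 200.0], [275.0, 194.0], [291.0, 189.0]]
```

>>> send_rows([
  [[0,0,0],0.01],
  [[0,0,0],0.01],
  [[0,0,0],0.01],
  [[0,0,0],0.01],
  [[0,0,0],0.01],
  [[0,0,0],0.01],
  [[0,0,0],0],
  [[0,0,0],0],
])

```text
time: 36.0
ee_pos: [0.4958, -0.0808, 0.1967]
ee_rot: [0.838, 0.232, -0.184, 0.458]
wrist_force: [-0.0, -0.6, -3.5]
gripper_width: 0.015
finger_force: 78.0
```

```bash
python3 t11.py
```

```text
t 36.0 w 0.01495412142964847 F [-0.01 -0.55 -3.55] bar [ 0.5   -0.04   0.221] up [0.681 0.173 0.712] tilt 59.2 c- [ 0.487 -0.076  0.061] exit [ 0.501 -0.046  0.07 ]
[(np.int32(662), [242.0, 216.0])]
crate floor ctr px [[247. 217.]] cheeses on tray px [[263.0, 199.0], [277.0, 194.0], [292.0, 188.0]]
```

```bash
python3 - <<'E'
from plan import *
T,q,s=cur()
T,q=segc(T,T[:3,3]+[.03,-.025,.06],0,8,q)
E
```

```text
[[[-0.001,0.004,-0.001],0.0],[[-0.002,0.013,-0.002],0.0],[[-0.003,0.019,-0.003],0.0],[[-0.004,0.022,-0.004],0.0],[[-0.004,0.022,-0.004],0.0],[[-0.003,0.019,-0.003],0.0],[[-0.002,0.012,-0.003],0.0],[[-0.001,0.005,0.0],0.0]]
end [ 0.5259 -0.1061  0.2566] tooly az -40.31773930974241 tilt 59.2056440691579
p [ 0.526 -0.106  0.257] tilt 59.2 az -96.5 j [-0.065  0.575 -0.543  1.745  0.963  1.787 -1.936]
```

>>> send_rows([
  [[-0.001,0.004,-0.001],0],
  [[-0.002,0.013,-0.002],0],
  [[-0.003,0.019,-0.003],0],
  [[-0.004,0.022,-0.004],0],
  [[-0.004,0.022,-0.004],0],
  [[-0.003,0.019,-0.003],0],
  [[-0.002,0.012,-0.003],0],
  [[-0.001,0.005,0],0],
  [[0,0,0],0],
  [[0,0,0],0],
])

```text
time: 37.05
ee_pos: [0.5256, -0.106, 0.2562]
ee_rot: [0.838, 0.232, -0.185, 0.458]
wrist_force: [-1.1, 0.9, -2.5]
gripper_width: 0.0149
finger_force: 78.2
```

```bash
python3 t11.py; python3 - <<'E'
from station import vision
import cv2,numpy as np,pickle
from h import *
d={n:vision.get_image(n) for n in('side','top')};pickle.dump(d,open('d5.pkl','wb'))
f=d['side']['frame'].astype(int)
# ascii map: R-B chroma + brightness around crate
for v in range(188,246,2):
    print(v,''.join('#' if (p[2]-p[0]>10 and p[2]>150) else 'o' if (p[2]-p[0]>10 and p[2]>80) else '+' if p.mean()>150 else '.' if p.mean()>90 else ' ' for p in f[v,205:310]))
f=d['top']['frame'].astype(int)
for v in range(172,246,2):
    print(v,''.join('#' if (p[2]-p[0]>5 and p[2]>150) else 'o' if (p[2]-p[0]>8 and p[2]>80) else '+' if p.mean()>150 else '.' if p.mean()>90 else ' ' for p in f[v,218:310]))
E
```

```text
t 37.05 w 0.014918564987520847 F [-1.07  0.93 -2.5 ] bar [ 0.53  -0.065  0.281] up [0.68  0.173 0.712] tilt 59.2 c- [ 0.516 -0.101  0.12 ] exit [ 0.531 -0.071  0.129]
[(np.int32(390), [239.0, 220.0]), (np.int32(30), [255.0, 213.0]), (np.int32(18), [264.0, 253.0])]
crate floor ctr px [[247. 217.]] cheeses on tray px [[276.0, 189.0], [291.0, 184.0], [307.0, 177.0]]
188 oooooo         ...++..+++++......                                     ..++++++++++++++++....+.++.++.....+
190               ..+++......                                            .  ..++++++++++++.+..............+++
192        ...  ....                                                           ..+++++..................+++++
194 .  . ..                                                             ...       ..+.................++.++++
196 ... .  .                                                              ....       ..++++....+++...++++....
198 ....   .                                   .                         ....++..       ..++....+......      
200 .....   .                           ..........                      ..
[... 5344 characters left out ...]
++++++.....++++++++++
232  ooooooooooo                                             o     ...+.+++++++++++.....++++++++
234 ooooooooo                                                      ...........+.+.+++.+.+++.+++.
236 ooooooo                                                        ........++++..++++++++++.++++
238 oooo                                                           ....+++.++.+++.++++++++++++++
240 oo                                                            ooo.......+++..+++++++++++++++
242                                                             o o oo.........+++++++++++++++++
244                                                              o  ooo.......+.....+++.++++.+++
```

```bash
python3 - <<'E'
from h import *; import pickle
d=pickle.load(open('d5.pkl','rb'))
c=np.array([.468,-.008]);a=-.073;Rm=np.array([[np.cos(a),np.sin(a)],[-np.sin(a),np.cos(a)]])
for n,uvs in(('side',[(230,213),(245,223),(257,219)]),('top',[(264,202),(265,214),(273,205),(275,216)])):
    for uv in uvs: p=onz(d[n],[uv],.037)[0];print(n,uv,p.round(3),'in crate',(Rm@(p[:2]-c)).round(3))
E
python3 - <<'E'
import sys;sys.path.insert(0,'.')
from plan import *
T,q,s=cur();t=T[:3,2];G=np.load('Tgrasp.npy')
y=yaw_to(T,az(t)+90);print('yaw back',y,G[:3,3])
T,q=segc(T,T[:3,3]+[0,-.02,.04],y,14,q)
T,q=segc(T,[G[0,3]-.001,G[1,3]+.001,.26],0,14,q)
T,q=segc(T,[G[0,3]-.001,G[1,3]+.001,.124],0,9,q)
E
```

```text
side (230, 213) [0.418 0.014 0.037] in crate [-0.052  0.018]
side (245, 223) [ 0.449 -0.044  0.037] in crate [-0.017 -0.037]
side (257, 219) [ 0.491 -0.043  0.037] in crate [ 0.025 -0.033]
top (264, 202) [ 0.489 -0.043  0.037] in crate [ 0.023 -0.033]
top (265, 214) [ 0.449 -0.046  0.037] in crate [-0.016 -0.039]
top (273, 205) [ 0.478 -0.073  0.037] in crate [ 0.015 -0.064]
top (275, 216) [ 0.442 -0.078  0.037] in crate [-0.021 -0.072]
yaw back -0.9175524300017888 [ 0.43692691 -0.3458761   0.1204265 ]
[[[-0.001,0.001,0.0],-0.006],[[-0.001,0.002,0.0],-0.017],[[-0.003,0.004,-0.001],-0.027],[[-0.004,0.004,0.0],-0.036],[[-0.004,0.005,-0.001],-0.043],[[-0.006,0.005,0.0],-0.048],[[-0.007,0.005,-0.001],-0.051],[[-0.007,0.004,0.0],-0.051],[[-0.008,0.003,-0.001],-0.048],[[-0.006,0.002,-0.001],-0.043],[[-0.006,0.002,0.0],-0.036],[[-0.004,0.0,0.0],-0.027]]
[[[-0.003,0.0,-0.001],-0.017],[[-0.001,0.001,0.0],-0.006]]
end [ 0.5259 -0.1257  0.2962] tooly az -6.657019687923447 tilt 59.20660277777406
p [ 0.526 -0.126  0.296] tilt 59.2 az -96.5 j [ 0.044  0.541 -0.651  1.726  1.002  1.848 -0.966]
[[[-
[... 262 characters left out ...]
0.034],0.0],[[-0.012,-0.008,0.028],0.0],[[-0.008,-0.007,0.021],0.0]]
[[[-0.005,-0.004,0.014],0.0],[[-0.002,-0.001,0.004],0.0]]
end [ 0.4359 -0.3447  0.2599] tooly az -6.657019687923447 tilt 59.20660277777406
p [ 0.436 -0.344  0.26 ] tilt 59.2 az -96.5 j [ 0.4    0.375 -0.565  2.056  1.174  1.471 -0.883]
[[[0.006,0.0,0.004],0.0],[[0.017,0.0,0.01],0.0],[[0.026,0.0,0.015],0.0],[[0.031,0.0,0.019],0.0],[[0.034,-0.001,0.02],0.0],[[0.032,0.0,0.019],0.0],[[0.026,0.0,0.016],0.0],[[0.017,0.0,0.01],0.0],[[0.005,0.0,0.003],0.0]]
end [ 0.4359 -0.3449  0.1243] tooly az -6.657019687923447 tilt 59.20660277777406
p [ 0.436 -0.345  0.124] tilt 59.2 az -96.5 j [ 0.344  0.627 -0.515  2.128  1.304  1.422 -1.186]
```

>>> send_rows([
  [[-0.001,0.001,0],-0.006],
  [[-0.001,0.002,0],-0.017],
  [[-0.003,0.004,-0.001],-0.027],
  [[-0.004,0.004,0],-0.036],
  [[-0.004,0.005,-0.001],-0.043],
  [[-0.006,0.005,0],-0.048],
  [[-0.007,0.005,-0.001],-0.051],
  [[-0.007,0.004,0],-0.051],
  [[-0.008,0.003,-0.001],-0.048],
  [[-0.006,0.002,-0.001],-0.043],
  [[-0.006,0.002,0],-0.036],
  [[-0.004,0,0],-0.027],
])

```text
time: 38.4
ee_pos: [0.5256, -0.1253, 0.2944]
ee_rot: [0.663, 0.563, -0.36, 0.338]
wrist_force: [-1.0, 0.0, -2.5]
gripper_width: 0.0151
finger_force: 78.2
```

>>> send_rows([
  [[-0.003,0,-0.001],-0.017],
  [[-0.001,0.001,0],-0.006],
  [[0,0,0],0],
  [[0,0,0],0],
])

```text
time: 38.8
ee_pos: [0.526, -0.1259, 0.2965]
ee_rot: [0.651, 0.577, -0.367, 0.33]
wrist_force: [-0.4, -0.1, -2.8]
gripper_width: 0.0151
finger_force: 78.2
```

```bash
python3 t11.py; python3 - <<'E'
from plan import *
T,q,s=cur();t=T[:3,2];G=np.load('Tgrasp.npy')
T,q=segc(T,[G[0,3]-.001,G[1,3]+.001,.26],yaw_to(T,az(t)+90),14,q)
E
```

```text
t 38.8 w 0.015085622620065265 F [-0.35 -0.06 -2.8 ] bar [ 0.531 -0.085  0.321] up [0.004 0.    1.   ] tilt 59.2 c- [ 0.424 -0.138  0.207] exit [ 0.428 -0.104  0.211]
[(np.int32(464), [242.0, 219.0])]
crate floor ctr px [[247. 217.]] cheeses on tray px [[256.0, 188.0], [277.0, 184.0], [297.0, 180.0]]
[[[-0.002,-0.001,0.004],-0.0],[[-0.005,-0.004,0.014],-0.0],[[-0.009,-0.007,0.021],-0.0],[[-0.011,-0.008,0.028],-0.0],[[-0.013,-0.01,0.034],-0.0],[[-0.016,-0.012,0.038],-0.0],[[-0.015,-0.011,0.04],-0.0],[[-0.016,-0.012,0.039],-0.0],[[-0.015,-0.012,0.038],-0.0],[[-0.014,-0.01,0.034],-0.0],[[-0.011,-0.008,0.028],-0.0],[[-0.009,-0.007,0.022],-0.0]]
[[[-0.005,-0.004,0.013],-0.0],[[-0.002,-0.001,0.004],-0.0]]
end [ 0.4359 -0.3448  0.2601] tooly az -6.695646431627835 tilt 59.20017335503037
p [ 0.436 -0.344  0.26 ] tilt 59.2 az -96.5 j [ 0.339  0.361 -0.488  2.06   1.158  1.443 -0.874]
```

>>> send_rows([
  [[-0.002,-0.001,0.004],0],
  [[-0.005,-0.004,0.014],0],
  [[-0.009,-0.007,0.021],0],
  [[-0.011,-0.008,0.028],0],
  [[-0.013,-0.01,0.034],0],
  [[-0.016,-0.012,0.038],0],
  [[-0.015,-0.011,0.04],0],
  [[-0.016,-0.012,0.039],0],
  [[-0.015,-0.012,0.038],0],
  [[-0.014,-0.01,0.034],0],
  [[-0.011,-0.008,0.028],0],
  [[-0.009,-0.007,0.022],0],
])

```text
time: 40.05
ee_pos: [0.4382, -0.3364, 0.2618]
ee_rot: [0.651, 0.576, -0.368, 0.33]
wrist_force: [0.5, 0.1, -2.5]
gripper_width: 0.015
finger_force: 78.1
```

>>> send_rows([
  [[-0.005,-0.004,0.013],0],
  [[-0.002,-0.001,0.004],0],
  [[0,0,0],0],
])

```text
time: 40.35
ee_pos: [0.436, -0.3448, 0.2603]
ee_rot: [0.651, 0.577, -0.367, 0.33]
wrist_force: [0.6, 0.5, -2.1]
gripper_width: 0.0148
finger_force: 78.1
```

```bash
python3 st.py; python3 - <<'E'
from plan import *
T,q,s=cur();t=T[:3,2];G=np.load('Tgrasp.npy')
T,q=segc(T,[G[0,3]-.001,G[1,3]+.001,.123],0,9,q)
E
```

```text
t 40.35 p [ 0.436  -0.3448  0.2603] j [ 0.3427  0.3611 -0.4925  2.0596  1.1588  1.4439 -0.8736] w 0.014796847871521114 F [ 0.6349  0.4633 -2.1496] T [ 1.4108 -0.1918  0.0065] ff 78.12249541282654
X [ 0.0647  0.5081 -0.8588] Y [ 0.9932 -0.1164  0.0059] Z [-0.097  -0.8534 -0.5122] tilt 59.189804939298604
[[[0.006,0.0,0.004],0.0],[[0.017,0.0,0.01],0.0],[[0.026,0.0,0.015],0.0],[[0.032,-0.001,0.019],0.0],[[0.034,0.0,0.021],0.0],[[0.032,0.0,0.019],0.0],[[0.026,0.0,0.016],0.0],[[0.018,0.0,0.01],0.0],[[0.005,0.0,0.003],0.0]]
end [ 0.4362 -0.3449  0.1233] tooly az -6.684094788410123 tilt 59.189804939298604
p [ 0.436 -0.345  0.123] tilt 59.2 az -96.5 j [ 0.293  0.614 -0.449  2.131  1.289  1.384 -1.182]
```

>>> send_rows([
  [[0.006,0,0.004],0],
  [[0.017,0,0.01],0],
  [[0.026,0,0.015],0],
  [[0.032,-0.001,0.019],0],
  [[0.034,0,0.021],0],
  [[0.032,0,0.019],0],
  [[0.026,0,0.016],0],
  [[0.018,0,0.01],0],
  [[0.005,0,0.003],0],
  [[0,0,0],0],
  [[0,0,0],0],
])

```text
time: 41.45
ee_pos: [0.4366, -0.3448, 0.1238]
ee_rot: [0.651, 0.577, -0.367, 0.331]
wrist_force: [0.7, 0.5, -2.0]
gripper_width: 0.0152
finger_force: 78.1
```

```bash
python3 st.py
```

```text
t 41.45 p [ 0.4366 -0.3448  0.1238] j [ 0.2926  0.6134 -0.4494  2.1305  1.2888  1.3847 -1.1821] w 0.015195256226898452 F [ 0.6519  0.5387 -2.0494] T [ 1.431  -0.1362 -0.015 ] ff 78.13789129257202
X [ 0.0651  0.5078 -0.859 ] Y [ 0.9932 -0.1162  0.0066] Z [-0.0964 -0.8536 -0.5119] tilt 59.20773008773859
```

>>> send_rows([
  [[0.004,0,0.002],0],
  [[0.003,0,0.002],0],
  [[0,0,0],0],
  [[0,0,0],0],
])

```text
time: 41.85
ee_pos: [0.4373, -0.3449, 0.1206]
ee_rot: [0.65, 0.576, -0.367, 0.332]
wrist_force: [0.4, 4.4, 8.0]
gripper_width: 0.015
finger_force: 79.4
```

```bash
python3 st.py
```

```text
t 41.85 p [ 0.4373 -0.3449  0.1206] j [ 0.2903  0.6218 -0.4479  2.1307  1.2946  1.3856 -1.1925] w 0.01498798787067226 F [0.4394 4.4189 7.9876] T [ 0.1466  0.4797 -0.0963] ff 79.42991852760315
X [ 0.0661  0.5056 -0.8602] Y [ 0.9933 -0.1155  0.0084] Z [-0.0951 -0.855  -0.5098] tilt 59.34857704691825
```

Seated on the rack. Release and retreat along the tool axis.

>>> send_rows([
  [[-0.002,0,-0.001],0],
  [[0,0,0],0],
  [[0,0,0],0],
  [[0,0,0],0],
  [[0,0,0],0],
  [[0,0,0],0],
  [[0,0,0],0],
], fingers=1)

```text
time: 42.55
ee_pos: [0.4361, -0.345, 0.1197]
ee_rot: [0.651, 0.577, -0.367, 0.33]
wrist_force: [-0.0, 0.8, 0.1]
gripper_width: 0.0854
finger_force: 0.0
```

>>> send_rows([
  [[0,0,-0.02],0],
  [[0,0,-0.03],0],
  [[0,0,-0.04],0],
  [[0,0,-0.05],0],
  [[-0.03,0,-0.05],0],
  [[-0.04,0,-0.05],0],
  [[-0.05,0,-0.05],0],
  [[-0.05,0,-0.04],0],
  [[-0.05,0,-0.03],0],
  [[0,0,0],0],
  [[0,0,0],0],
])

```text
time: 43.65
ee_pos: [0.4486, -0.2269, 0.3445]
ee_rot: [0.651, 0.577, -0.366, 0.331]
wrist_force: [0.1, -0.0, -0.1]
gripper_width: 0.0855
finger_force: 0.0
```

```bash
python3 st.py; python3 - <<'E'
from station import vision
import cv2,numpy as np,pickle
from h import *
d={n:vision.get_image(n) for n in('side','top')};pickle.dump(d,open('d6.pkl','wb'))
d4=pickle.load(open('d4.pkl','rb'));d5=pickle.load(open('d5.pkl','rb'))
# shift of the empty tray against its earlier place on the rack (walls), side and top
for n,(x0,y0,w,h) in(('side',(232,262,95,62)),('top',(318,180,60,70))):
    a=cv2.cvtColor(d4[n]['frame'],cv2.COLOR_BGR2GRAY).astype(np.float32);b=cv2.cvtColor(d[n]['frame'],cv2.COLOR_BGR2GRAY).astype(np.float32)
    r=cv2.matchTemplate(b[y0-8:y0+h+8,x0-8:x0+w+8],a[y0:y0+h,x0:x0+w],cv2.TM_CCOEFF_NORMED);_,m,_,l=cv2.minMaxLoc(r);print(n,'match',round(m,3),'shift px',l[0]-8,l[1]-8)
for n,(v0,v1,u0,u1) in(('side',(188,246,205,310)),('top',(172,246,218,300))):
    f=d[n]['frame'].astype(int)
    for v in range(v0,v1,2): print(v,''.join('#' if (p[2]-p[0]>7 and p[2]>150) else 'o' if (p[2]-p[0]>8 and p[2]>80) else '+' if p.mean()>150 else '.' if p.mean()>90 else ' ' for p in f[v,u0:u1]))
E
```

```text
t 43.65 p [ 0.4486 -0.2269  0.3445] j [ 0.1878  0.2913 -0.5854  1.9224  0.9887  1.6883 -0.814 ] w 0.08551645379201757 F [ 0.0614 -0.0128 -0.1188] T [ 0.9002 -0.0959  0.0088] ff 0.0
X [ 0.0659  0.5085 -0.8586] Y [ 0.9932 -0.1158  0.0077] Z [-0.0955 -0.8533 -0.5127] tilt 59.15932505786903
side match 0.805 shift px 0 0
top match 0.855 shift px 0 0
188 oooooo         ...    .....                                     .............................++..........
190                ....  ....                                        ..............................+.........
192         .   ....                                                  ...............+.......................
194      ..                                                            .......+..............................
196        .                                            ..........      ....++++......++.....................
198        .                                            ...........      ....+++++.....++....................
200     ..  .                                           ...........       .....++++.....++...
[... 4955 characters left out ...]
....
230                                       .....................     ..................
232                                        ....................     ..................
234                                         ...................    ...................
236                                          ..................    ...................
238                                            .......................................
240                                             .....................................+
242                                             ...+++................................
244                                              ....+..+.............................
```

```bash
python3 -c "
from station import robot
print(robot.hand_in())"
```

```text
the job is handed in; nothing more can be done
None
```

I handed the job in: all three cheeses are in the crate and the empty tray is back on the rack, level and lined up, with the gripper clear. I confirmed this from wrist force and image measurements, as `hand_in()` returned no verdict. Two of the cheeses probably stand on edge in the crate.

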